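# Hold a blade blank flush on the bevel rest

## Task

Set up the bevel jig and hold the work in it for me: slip the brass collar over the jig's upright stud, right down onto the base, and let go of it. Then pick up the steel blade blank by its wooden grip, tilt it to match the sloping aluminium rest, and press it flat against the rest with a steady push of about 10 N, lying straight up the slope within the rest's width, its square wide end downhill and within 5 mm of the collar (touching is fine). Finish while still gripping and pressing it flush, without shifting the rest or disturbing the other things on the bench.

Things in the scene. Friction and masses are not known exactly. Their poses are not given: they have to be found in the camera images.
- jig: green bevel jig fixed to the bench, yaw varies. Origin: on the bench, on the axis of its upright steel stud (18 dia, chamfered top at z 45, rising from the base plate's top at z 12). x: level, from the stud towards the rest, uphill; z up. Base 110 wide, from x -35 to 165. Two uprights 72 apart beside the rest, x 115 to 141, up to z 84
- rest: the jig's flat aluminium sloping rest, 124 long, 64 wide, clamped stiffly at a slope of 14 to 31 degrees (varies; readings are approximate, find the last bit by touch). Origin: middle of its low edge, on the face, always at jig x 24, z 24. x: up the slope, y: across, z: square out of the face. The face looks up and back over the stud towards the robot
- collar: plain brass collar (ring), 40 outside diameter, 22 bore, 20 tall, about 0.12 kg, standing on the bench with its bore upright. Origin: centre of its lower face; z along the bore.
- blank: flat steel blade blank, 130 long, 36 wide, 5 thick, about 0.2 kg, with a wooden grip block on its middle: 34 along x, 16 along y, from 5 to 50 above the underside. Origin: centre of the underside; z up through the grip, x along the length. The -x end is the square wide end; the last 30 at +x is a tang 18 wide. Starts flat, square end towards the robot (yaw within 0.5 rad)
- blank_end (a point): middle of the upper edge of the blank's square end, 65 along -x and 5 above the underside's centre.
- bush: dark steel bush (a distractor), 30 OD, 12 bore, 30 tall, standing upright; its bore is too small for the stud. Leave where it is.
- hammer: hand hammer lying on the bench, handle to its -x. Leave where it is.
- file: flat file, 300 long, with wooden handle. Leave where it is.
- jar: amber glass jar, 60 diameter, 75 tall. Leave where it is.
- square: try square with wooden stock, 120 blade. Leave where it is.
- offcut: rusty steel block 50 x 90 x 20. Leave where it is.
- pot: blue enamel cup, 70 diameter, 80 tall. Leave where it is.
- rest_mid (a point): point on the rest's face, on its centre line, 63 up the slope from the lower edge; z out of the face, as rest. The rest must keep its slope: this point must not move by 4 or more.

How it is judged (in metres and radians):
On the way:
1. the collar is down over the stud on the jig's base, released, while the blank is not yet on the rest (horizontal distance between collar and jig below 0.005 m and z of collar in the frame of jig between 0.008 and 0.016 m and angle between collar's own z axis and vertical below 0.1 rad and contact force between the fingers and collar below 0.1 N and contact force between blank and rest below 0.05 N), for 0.2 s.
At the end, for the whole second after the job is handed in: Collar seated on the stud (5 mm), untouched; blank gripped, still, flush on the rest (3 deg, 3 mm), pressed with 4 to 25 N, along the slope within 7 deg, within 14 mm of its centre line, square end downhill, its upper edge 15 to 28 mm uphill of the stud axis (collar radius 20) (horizontal distance between collar and jig below 0.005 m and z of collar in the frame of jig between 0.008 and 0.016 m and angle between collar's own z axis and vertical below 0.1 rad and contact force between the fingers and collar below 0.1 N and angle between the z axis of blank and the z axis of rest, either way round below 0.052 rad and angle between blank's own z axis and vertical below 1 rad and angle between the x axis of blank and the x axis of rest, either way round below 0.12 rad and z of blank in the frame of rest between -0.003 and 0.003 m and y of blank in the frame of rest between -0.014 and 0.014 m and x of blank_end in the frame of jig between 0.015 and 0.028 m and contact force between blank and rest between 4 and 25 N and contact force between the fingers and blank above 2 N and linear speed of blank below 0.02 m/s); the arm keeps its last pose, push and grip.
It fails at once if another thing on the bench moved by more than 30 mm (distance of any of bush, hammer, file, jar, square, offcut, pot from where it was at the start of the episode above 0.03 m).
It fails at once if the rest is forced out of its set slope (the middle of its face moves by more than 4 mm) (distance of rest_mid from where it was at the start of the episode above 0.004 m).
It also fails if it takes over 61 s, if anything falls off the work surface, if the arm or the gripper's body presses on something with over 40 N, if the wrist force passes 120 N, or if a joint passes its speed limit or range.

## Robot

A 6-joint arm with a two-finger parallel gripper is mounted at the origin on the work surface. World frame = base frame: x ahead of the robot, y to its left, z up, the work surface at z = 0. Lengths are in m, angles in degrees, forces in N, time in s.
With the tool pointing down it reaches from about 0.325 to 0.775 m from the base axis. Payload 9.3 kg.
Tool frame: the origin (TCP) lies on the centre line of the jaws, within the pads' length; the fingertips stand arm.tcp_to_tips ahead of it and the grasp point (between the pads) lies 11 mm behind it (arm.tcp_to_tips is the distance from the TCP to the fingertips, in m); z points along the fingers, y is the direction in which the jaws open and shut (so a half turn about z gives the same grasp; the last joint's range is limited). The gripper opens to 85 mm and grips with 20 to 120 N. Pads are 22 mm wide; open, the fingers measure 114 mm over their backs; the gripper's body (76 mm by 85 mm) begins 54 mm behind the grasp point. The pads swing forward as they close: fully open they stand 13 mm farther back than shut.
Start: joints at [62.246, 14.817, 1.232, 76.415, 0, 81.257], TCP at [0.179, 0.52, 0.239] pointing down, gripper open.
Joint ranges: [-174.27, 174.27], [-52.1, 104.24], [-59.71, 78.15], [-110.17, 111.67], [-87.03, 83.33], [-180, 180]. Speed limits (degrees/s): [127.2, 127.2, 159.86, 180, 180, 180].

## Interface

Orientations are given as [roll, pitch, yaw] about the fixed x, y, z axes, in that order (R = Rz(yaw) Ry(pitch) Rx(roll)).
In Python, from rig import arm gives the robot as it stands. The module is installed in compiled form; this text tells all that it offers.
- The arm moves only by the tool play_rows, never from a script. Its arguments are lists of equal length, an entry for each row: "dp": the shift along the tool's x, y, z in m, a list of three; "delta_rot": the turn, a rotation vector about the tool's x, y, z in rad, a list of three; "fingers": the finger opening in m, from 0 to 0.0854. In form: {"dp": [[tx, ty, tz], ...], "delta_rot": [[wx, wy, wz], ...], "fingers": [fingers, ...]}. A call has 1 to 20 rows; each row shifts and turns the commanded pose from where the row before left it, along the tool's axes as they then stand; what a row does not reach is not made up. A row lasts 1/12 s, in which the tool goes at most 41.7 mm and 7.16 degrees, less where a joint would pass 70% of its speed; a pose out of reach is approached as far as the arm can. A call with a gripper value outside its range is refused whole. The fingers move at their own pace and stop on an object; "grip_force" is the grip in N (left out, the last holds). Time passes only in rows, so rows that do not move let the fingers close. It gives the time, the measured TCP pose, the force and the opening at its end, in the units of the state.
- arm.read_state(): the state, without advancing time (a new reading comes with each control period).
- arm.grab_frame(name): name is "scene" or "top"; returns a dict with "image" (384x512x3 uint8, red, green, blue), "camera_matrix" (3x3 intrinsics, pixels), "world_from_camera" (4x4, takes a point from camera to world coordinates). Camera axes: x right, y down, z forward; pixel columns grow to the right and rows downward; lengths in m; the calibration is good to about 2 mm. A picture is of the moment at which its call begins. There is no depth.
- arm.close_job(): hands the job in, once; it reports no verdict.
The state is a dict: "clock": time; "q": joint angles; "joint_velocities": joint speeds; "effort": joint torques, N m; "position": TCP position; "orientation": TCP orientation; "force": force on the tool from outside, world axes, zero at the start; "wrist_torque": the same for the moment, N m; "grip_width": finger opening in m.
Only numpy, scipy, OpenCV 4.12 (cv2) and the standard library are available. Lean on these libraries where they do the work, as an engineer would, in place of code of your own. Each camera call takes 0.05 s, during which the arm holds its last target.

## Working session

There is one attempt and no reset: what is moved stays moved. The work goes in short steps, Python scripts to look and compute and a tool call to move; the robot and the scene stay as the last step left them, time stands still between calls to the robot, and variables do not carry over. Pictures are saved under pics/ and viewed, and the job is handed in when it is done.

Besides the shell and the picture viewer there is one more tool, called after "Emit:" in YAML: its name, and indented under it one key for each argument. play_rows: Moves the arm, as the interface text tells. Its arguments: {"type":"object","properties":{"dp":{"type":"array"},"delta_rot":{"type":"array"},"fingers":{"type":"array"},"grip_force":{"type":"number"}},"required":["dp","delta_rot","fingers"]}

```bash
ls; mkdir -p pics; python3 - <<'E'
from rig import arm
import cv2,numpy as np,pickle
s=arm.read_state();print(s,arm.tcp_to_tips)
d={}
for n in("scene","top"):
    f=arm.grab_frame(n);d[n]=f
    cv2.imwrite(f"pics/{n}0.png",f["image"][:,:,::-1]);print(n,f["camera_matrix"],f["world_from_camera"])
pickle.dump(d,open("f0.pkl","wb"))
E
```

```text
pics
{'clock': 0.0, 'q': array([ 6.22454003e+01,  1.48517159e+01,  1.18716806e+00,  7.64154158e+01,
       -9.09134026e-04,  8.12576751e+01]), 'joint_velocities': array([ 0.04525378,  0.03149348, -0.08431636,  0.02429742, -0.02779845,
       -0.01155879]), 'effort': array([ 6.10236002e-04, -5.55643272e+01,  3.44525814e+01,  1.40017841e-02,
       -2.38467082e-04,  2.11851614e-05]), 'position': array([0.17903807, 0.51973962, 0.23863932]), 'orientation': array([-1.79920827e+02, -1.12551859e-02,  1.60987718e+02]), 'force': array([ 0.08226238, -0.50113825, -0.72704666]), 'wrist_torque': array([-0.03026676, -0.02121964,  0.0273617 ]), 'grip_width': 0.08510258389806971} 0.008
scene [[448.56522999   0.         251.68753202]
 [  0.         448.56522999 191.08772848]
 [  0.           0.           1.        ]] [[ 0.65422408  0.44723983 -0.60989129  1.48992241]
 [ 0.75613742 -0.37003332  0.53975137 -0.78615039]
 [ 0.01571821 -0.81427997 -0.58025948  0.91964717]
 [ 0.          0.          0.          1.        ]]
top [[377.85652646   0.         261.87980825]
 [  0.         377.85652646 193.73235354]
 [  0.           0.           1.        ]] [[-3.04703353e-03 -9.96557721e-01  8.28457874e-02  5.05175609e-01]
 [-9.99994841e-01  2.95231003e-03 -1.26585133e-03  5.25123832e-03]
 [ 1.01690747e-03 -8.28492171e-02 -9.96561575e-01  1.08044615e+00]
 [ 0.00000000e+00  0.00000000e+00  0.00000000e+00  1.00000000e+00]]
```

View pics/scene0.png

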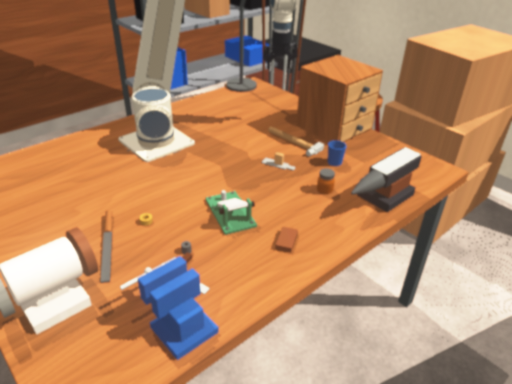

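View pics/top0.png

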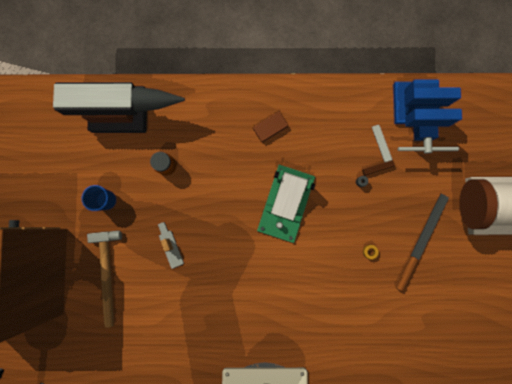

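```bash
python3 - <<'E'
import cv2,numpy as np,pickle
d=pickle.load(open("f0.pkl","rb"))
t=d["top"]["image"][:,:,::-1];s=d["scene"]["image"][:,:,::-1]
def crop(im,x,y,w,h,k): return cv2.resize(im[y:y+h,x:x+w],None,fx=k,fy=k,interpolation=cv2.INTER_CUBIC)
a=crop(t,245,155,80,100,6)
cv2.imwrite("pics/c1.png",a)
b=np.hstack([crop(t,140,215,60,60,6),crop(t,345,225,60,60,6)]);cv2.imwrite("pics/c2.png",b)
cv2.imwrite("pics/c3.png",crop(s,195,180,70,60,8))
cv2.imwrite("pics/c4.png",np.hstack([crop(s,250,140,60,40,6),crop(s,120,200,60,40,6)]))
E
```

```text
(no output)
```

View pics/c1.png

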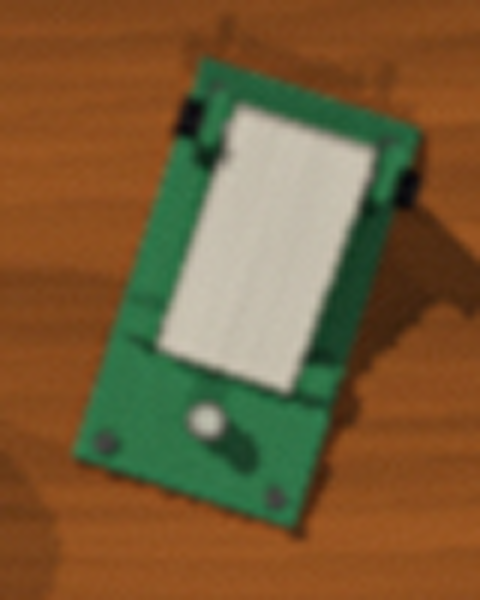

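View pics/c2.png

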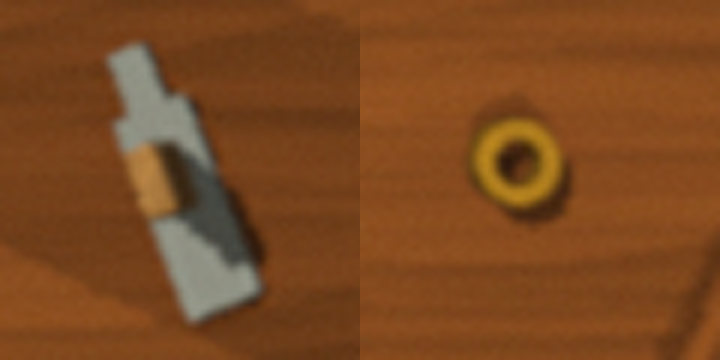

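View pics/c3.png

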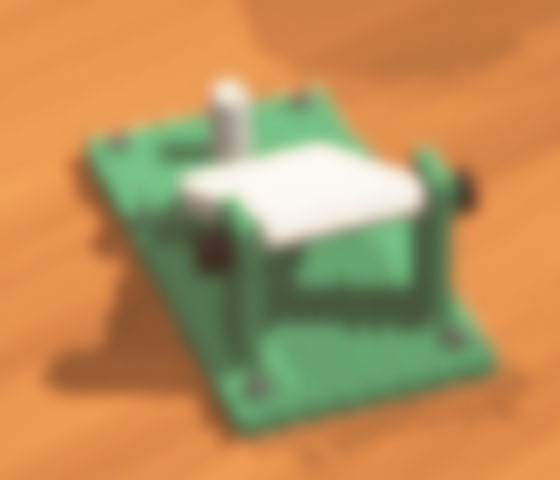

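View pics/c4.png

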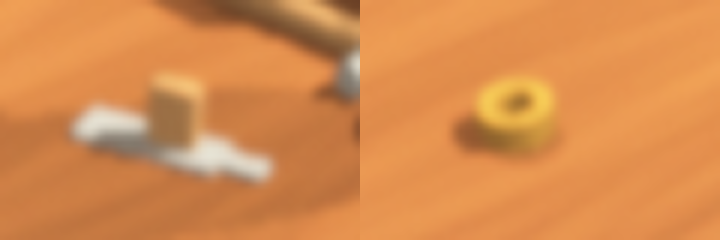

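```bash
cat > h.py <<'E'
import cv2,numpy as np,pickle
K=6
def up(im): return cv2.resize(im,None,fx=K,fy=K,interpolation=cv2.INTER_CUBIC)
def ray(f,uv,z):
    M=f["world_from_camera"];k=np.linalg.inv(f["camera_matrix"])
    d=M[:3,:3]@k@np.array([uv[0],uv[1],1.]);o=M[:3,3];return o+d*(z-o[2])/d[2]
def rayd(f,uv):
    M=f["world_from_camera"];k=np.linalg.inv(f["camera_matrix"])
    d=M[:3,:3]@k@np.array([uv[0],uv[1],1.]);return M[:3,3],d/np.linalg.norm(d)
def proj(f,P):
    M=np.linalg.inv(f["world_from_camera"]);p=f["camera_matrix"]@(M[:3,:3]@np.asarray(P)+M[:3,3]);return p[:2]/p[2]
def comps(mask,x0,y0):
    cs,_=cv2.findContours(mask.astype(np.uint8),cv2.RETR_EXTERNAL,cv2.CHAIN_APPROX_NONE)
    return sorted(cs,key=cv2.contourArea,reverse=True)
def hsv(f,x,y,w,h):
    c=up(f["image"])[y*K:(y+h)*K,x*K:(x+w)*K];return cv2.cvtColor(c,cv2.COLOR_RGB2HSV)
def px(p,x,y): p=np.asarray(p,float);return (p+0.5)/K-0.5+np.array([x,y])
def cen(c):
    m=cv2.moments(c);return np.array([m["m10"]/m["m00"],m["m01"]/m["m00"]])
def quad(c):
    # 4 corner fit by line fits on minAreaRect-ordered hull
    q=cv2.approxPolyN(c,4,ensure_convex=True).reshape(-1,2).astype(float)
    pts=c.reshape(-1,2).astype(float);L=[]
    for i in range(4):
        a,b=q[i],q[(i+1)%4];t=(b-a)/np.linalg.norm(b-a);n=np.array([-t[1],t[0]])
        s=(pts-a)@t;e=(pts-a)@n;l=np.linalg.norm(b-a)
        k=(s>.15*l)&(s<.85*l)&(abs(e)<.08*l+4)
        v=cv2.fitLine(pts[k].astype(np.float32),cv2.DIST_HUBER,0,.01,.01).ravel();L.append(np.cross([v[2],v[3],1],[v[2]+v[0],v[3]+v[1],1]))
    o=[]
    for i in range(4):
        p=np.cross(L[i-1],L[i]);o.append(p[:2]/p[2])
    return np.array(o)
E
python3 - <<'E'
from h import *
d=pickle.load(open("f0.pkl","rb"));t=d["top"];s=d["scene"]
# jig
x,y=245,155;H=hsv(t,x,y,80,100)
W=(H[...,1]<90)&(H[...,2]>125)
cs=comps(W,x,y);print([cv2.contourArea(c)/36 for c in cs[:4]])
for c in cs[:2]: print(px(cen(c),x,y))
q=px(quad(cs[0]),x,y);print("rest corners",q)
st=px(cen(cs[1]),x,y);print("stud",ray(t,st,.045))
G=(H[...,0]>60)&(H[...,0]<95)&(H[...,1]>100)
g=comps(G,x,y)[0]; 
hull=cv2.convexHull(g);gq=px(quad(hull),x,y);print("base corners",gq);print([ray(t,p,.012).round(4) for p in gq])
# collar
x,y=345,225;H=hsv(t,x,y,60,60);print(H[27*6,23*6],H[10,10])
Y=(H[...,0]>=17)&(H[...,0]<35)&(H[...,1]>140)&(H[...,2]>110)
c=comps(Y,x,y)[0];print("collar",cv2.contourArea(c)/36,px(cen(c),x,y),ray(t,px(cen(c),x,y),.01),cv2.fitEllipse(c))
# blank
x,y=140,215;H=hsv(t,x,y,60,60)
S=(H[...,1]<100)
cv2.imwrite("pics/m1.png",np.hstack([S*255,Y*255]).astype(np.uint8))
x,y=140,215
B=(H[...,0]>8)&(H[...,0]<25)&(H[...,2]>140)&(H[...,1]<190)
cv2.imwrite("pics/m2.png",B*255)
cv2.imwrite("pics/m3.png",np.hstack([W*255,G*255]).astype(np.uint8))
E
```

```text
[1035.6805555555557, 18.555555555555557]
[288.68433077 195.92195409]
[278.88443945 224.57048403]
rest corners [[307.44569341 179.47809011]
 [292.8309667  219.95620765]
 [269.92815557 212.52096009]
 [284.3668677  172.01947699]]
stud [ 0.506596   -0.04225212  0.045     ]
base corners [[459.90697988 225.58333333]
 [241.45534717 225.58333333]
 [196.84670791 211.25      ]
 [417.50492777 211.25      ]]
[array([ 0.5022, -0.5541,  0.012 ]), array([0.5041, 0.0617, 0.012 ]), array([0.5449, 0.1878, 0.012 ]), array([ 0.543, -0.436,  0.012])]
[ 17 205  91] [ 13 198 135]
collar 174.69444444444446 [370.55741506 251.51283988] [ 0.43046187 -0.30076127  0.01      ] ((155.84767150878906, 161.63002014160156), (85.57206726074219, 93.79092407226562), 124.04714965820312)[ WARN:0@0.117] global loadsave.cpp:1063 imwrite_ Unsupported depth image for selected encoder is fallbacked to CV_8U.
```

```bash
cd pics; python3 -c "
import cv2,numpy as np
a=[cv2.imread(f'm{i}.png') for i in (1,2,3)]
h=600
o=np.zeros((960,960+0,3),np.uint8)
o[:360,:720]=a[0]; o[360:,:960]=a[2][:600,:960]; o[:240,720:960]=cv2.resize(a[1],(240,240))
cv2.imwrite('m.png',cv2.resize(o,(600,600)))"
```

```text
(no output)
```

View pics/m.png

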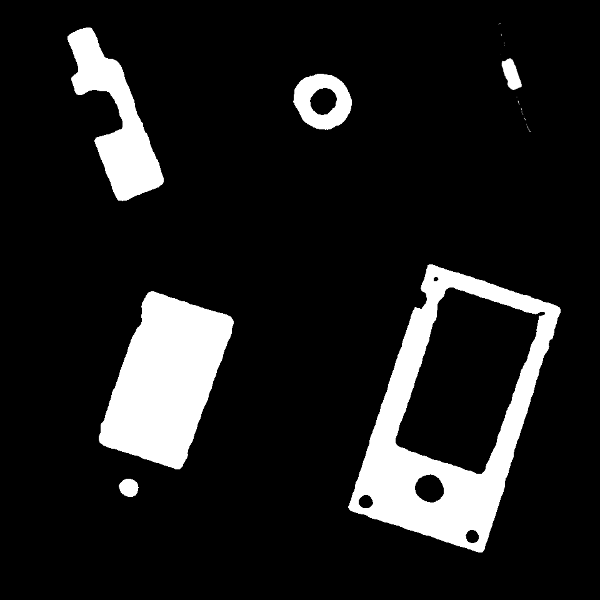

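```bash
python3 - <<'E'
from h import *
d=pickle.load(open("f0.pkl","rb"));t=d["top"];s=d["scene"]
x,y=245,155;H=hsv(t,x,y,80,100)
W=(H[...,1]<90)&(H[...,2]>125);c=comps(W,x,y)
q=px(quad(c[0]),x,y)
low=[ray(t,p,.024) for p in (q[1],q[2])];print("low",np.round(low,4),np.mean(low,0),np.linalg.norm(low[0]-low[1]))
e=low[1]-low[0];print("yaw low",np.degrees(np.arctan2(-e[0],e[1])))
def ang(a,b,z1,z2):
    v=ray(t,b,z2)-ray(t,a,z1);return np.degrees(np.arctan2(v[1],v[0]))
for th in (14,22,31):
    z=.024+.124*np.sin(np.radians(th));h=[ray(t,p,z) for p in (q[0],q[3])]
    m=np.mean(h,0)-np.mean(low,0);e=h[1]-h[0]
    print(th,"L",np.hypot(m[0],m[1]),"expected",.124*np.cos(np.radians(th)),"yaw",np.degrees(np.arctan2(m[1],m[0])),"hi edge w",np.linalg.norm(h[0]-h[1]),np.degrees(np.arctan2(-e[0],e[1])))
G=(H[...,0]>60)&(H[...,0]<95)&(H[...,1]>100)
g=comps(G,x,y)[0].reshape(-1,2).astype(float);p=np.array([ray(t,px(k,x,y),.012)[:2] for k in g])
st=ray(t,px(cen(c[1]),x,y),.045)[:2]
yaw=np.radians(-20.)
for it in range(4):
    ux=np.array([np.cos(yaw),np.sin(yaw)]);uy=np.array([-ux[1],ux[0]])
    X=(p-st)@ux;Y=(p-st)@uy
    def fit(k):
        v=cv2.fitLine(p[k].astype(np.float32),cv2.DIST_HUBER,0,1e-4,1e-4).ravel();return v
    L=fit((abs(Y-.055)<.008)&(X>-.025)&(X<.09));R=fit((abs(Y+.055)<.008)&(X>-.025)&(X<.06));F=fit((abs(X+.035)<.008)&(abs(Y)<.045))
    aL=np.arctan(L[1]/L[0]);aR=np.arctan(R[1]/R[0]);aF=np.arctan(-F[0]/F[1]);yaw=np.mean([aL,aR])
    print(np.degrees([aL,aR,aF]),"offs",(L[2:]-st)@uy,(R[2:]-st)@uy,(F[2:]-st)@ux)
# scene
x,y=195,180;H=hsv(s,x,y,70,60)
W=(H[...,1]<60)&(H[...,2]>180);c=comps(W,x,y);print([cv2.contourArea(k)/36 for k in c[:4]])
cv2.imwrite("pics/m5.png",(W*255).astype(np.uint8))
E
```

```text
low [[ 0.5193 -0.0822  0.024 ]
 [ 0.5403 -0.0184  0.024 ]] [ 0.52979587 -0.05031397  0.024     ] 0.06713550192380086
yaw low -18.156307374474274
14 L 0.11654840767340174 expected 0.12031667005822357 yaw -19.54592764722103 hi edge w 0.06628642836230819 -18.24153521530886
22 L 0.11401257567642269 expected 0.11497079796628164 yaw -19.190480829681448 hi edge w 0.06522392512525346 -18.24153521530881
31 L 0.111333692994112 expected 0.10628874528706193 yaw -18.796660046720334 hi edge w 0.06409938773603205 -18.241535215308758
[-18.326447 -17.494814 -18.105122] offs 0.0523787321652969 -0.05415216866845279 -0.033841831798878126
[-18.317804 -17.454845 -18.1018  ] offs 0.051148870958624734 -0.05475754156601366 -0.03381399773364582
[-18.317804 -17.454845 -18.1018  ] offs 0.05113129247216249 -0.0547649901536344 -0.033814019015057505
[-18.317804 -17.454845 -18.1018  ] offs 0.05113129247216249 -0.0547649901536344 -0.033814019015057505
[264.9583333333333]
```

View pics/m5.png

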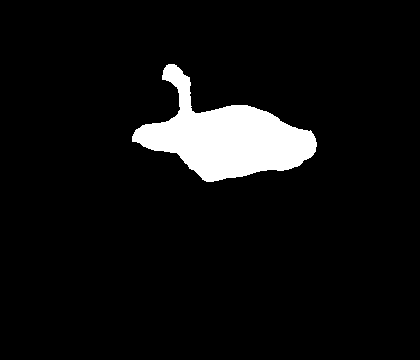

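```bash
python3 - <<'E'
from h import *
d=pickle.load(open("f0.pkl","rb"));s=d["scene"];t=d["top"]
c=s["image"][195:220,212:255].astype(float)
c=np.clip((c-120)/135,0,1)**2*255
cv2.imwrite("pics/c5.png",cv2.resize(c[:,:,::-1].astype(np.uint8),None,fx=18,fy=18,interpolation=cv2.INTER_CUBIC))
# predicted pixels of rest corners for slopes
o=np.array([.5069,-.043,0]);yw=np.radians(-18.15);ux=np.array([np.cos(yw),np.sin(yw),0]);uy=np.array([-ux[1],ux[0],0]);uz=np.array([0,0,1])
for th in (14,20,25,31):
    a=np.radians(th);r=o+.024*ux+.024*uz;e=np.cos(a)*ux+np.sin(a)*uz
    print(th,[((proj(s,r+l*e+w*uy)-[212,195]+.5)*18).round().tolist() for l,w in((0,.032),(0,-.032),(.124,-.032),(.124,.032))])
print(((proj(s,o+.045*uz)-[212,195]+.5)*18))
E
```

```text
14 [[422.0, 50.0], [98.0, 125.0], [323.0, 376.0], [668.0, 291.0]]
20 [[422.0, 50.0], [98.0, 125.0], [315.0, 306.0], [661.0, 222.0]]
25 [[422.0, 50.0], [98.0, 125.0], [305.0, 246.0], [653.0, 163.0]]
31 [[422.0, 50.0], [98.0, 125.0], [292.0, 172.0], [640.0, 90.0]]
[215.09908368 -74.42752885]
```

View pics/c5.png

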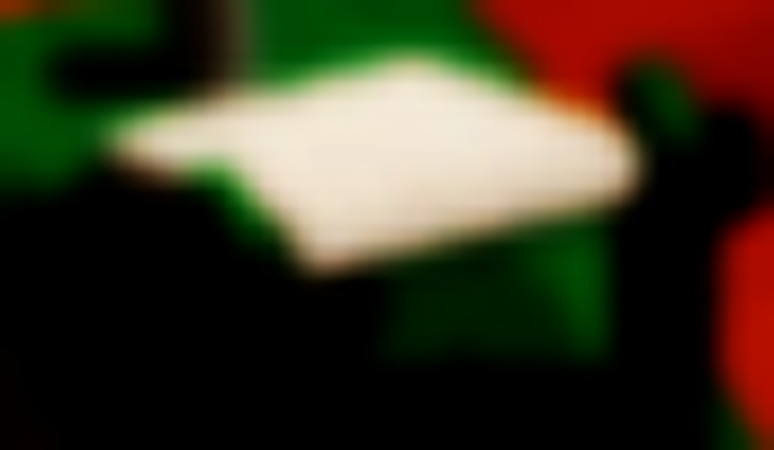

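```bash
python3 - <<'E'
from h import *
d=pickle.load(open("f0.pkl","rb"));s=d["scene"];t=d["top"]
for P in([.179,.52,.239],[.179,.52,.35]): print(proj(s,P),proj(t,P))
for u in((300,118),(348,138),(380,120)): print(ray(s,u,0))
for u in((344,83),(300,65)):
  for z in(.15,.2,.25): print(u,z,ray(s,u,z),proj(t,ray(s,u,z)))
E
```

```text
[279.85907964  69.37953764] [ 22.08083579 378.39507524]
[281.27435613  43.01381296] [-15.73866785 402.60350922]
[0.22705588 0.61940476 0.        ]
[0.49020286 0.64140681 0.        ]
[0.47370312 0.89102669 0.        ]
(344, 83) 0.15 [0.31159544 0.79942354 0.15      ] [-67.95415272 306.7920373 ]
(344, 83) 0.2 [0.38814526 0.69641699 0.2       ] [-39.63047221 277.25556413]
(344, 83) 0.25 [0.46469507 0.59341045 0.25      ] [ -8.32437865 244.60897386]
(300, 65) 0.15 [0.02593696 0.81002797 0.15      ] [-80.91282553 431.16000074]
(300, 65) 0.2 [0.12104454 0.70633251 0.2       ] [-51.60473929 398.52669951]
(300, 65) 0.25 [0.21615211 0.60263705 0.25      ] [-19.24370117 362.49406685]
```

```bash
python3 - <<'E'
from h import *
d=pickle.load(open("f0.pkl","rb"));s=d["scene"];t=d["top"]
a=cv2.resize(s["image"][0:170,240:400],None,fx=3.5,fy=3.5,interpolation=cv2.INTER_CUBIC)
cv2.imwrite("pics/c6.png",a[:,:,::-1])
E
```

```text
(no output)
```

View pics/c6.png

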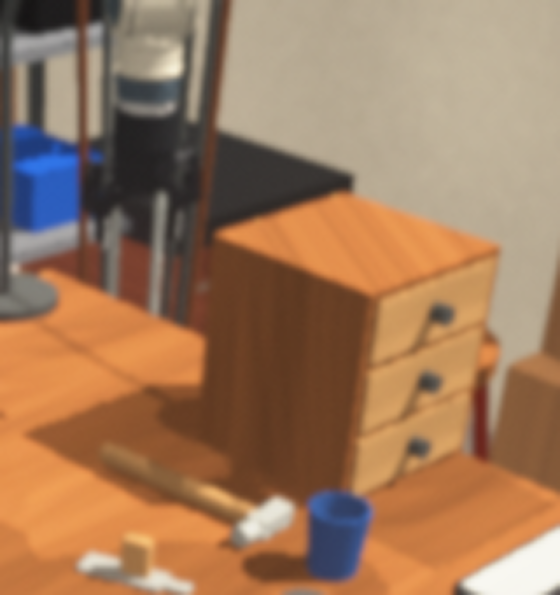

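```bash
cat >> h.py <<'E'
from scipy.spatial.transform import Rotation as R
def go(*targets):
    """targets: (pos, rpy) ; prints tool-frame total dp and rotvec for each leg in sequence"""
    from rig import arm
    s=arm.read_state();p=s["position"];r=R.from_euler("xyz",s["orientation"],degrees=True)
    print("t",round(s["clock"],2),"p",p.round(4),"rpy",s["orientation"].round(2),"F",s["force"].round(2),"T",s["wrist_torque"].round(3),"g",round(s["grip_width"],4))
    for P,E in targets:
        rt=R.from_euler("xyz",E,degrees=True)
        w=(r.inv()*rt).as_rotvec();dp=r.inv().apply(np.array(P)-p)
        print("dp",dp.round(4),"rot",w.round(4),"len",round(float(np.linalg.norm(dp)),4),"deg",np.degrees(np.linalg.norm(w)).round(2))
        p=np.array(P);r=rt
E
python3 - <<'E'
from h import *
D=[180,0,161.85]
go(([.45,.15,.239],[180,0,161]),([.43,-.3005,.239],[180,0,161]),([.4305,-.3008,.012],D))
E
```

```text
t 0.1 p [0.179  0.5198 0.2387] rpy [-1.7993e+02 -1.0000e-02  1.6099e+02] F [ 0.82 -0.23 -0.48] T [ 0.004 -0.016  0.009] g 0.0854
dp [-0.3766 -0.2614 -0.    ] rot [-0.0012 -0.0002 -0.0002] len 0.4584 deg 0.07
dp [-0.1278 -0.4325 -0.    ] rot [0. 0. 0.] len 0.4509 deg 0.0
dp [-6.00e-04 -1.00e-04  2.27e-01] rot [-0.      0.     -0.0148] len 0.227 deg 0.85
```

Emit:
play_rows:
  dp:
    - [-0.029, -0.0201, 0]
    - [-0.029, -0.0201, 0]
    - [-0.029, -0.0201, 0]
    - [-0.029, -0.0201, 0]
    - [-0.029, -0.0201, 0]
    - [-0.029, -0.0201, 0]
    - [-0.029, -0.0201, 0]
    - [-0.029, -0.0201, 0]
    - [-0.029, -0.0201, 0]
    - [-0.029, -0.0201, 0]
    - [-0.029, -0.0201, 0]
    - [-0.029, -0.0201, 0]
    - [-0.029, -0.0201, 0]
  delta_rot:
    - [0, 0, 0]
    - [0, 0, 0]
    - [0, 0, 0]
    - [0, 0, 0]
    - [0, 0, 0]
    - [0, 0, 0]
    - [0, 0, 0]
    - [0, 0, 0]
    - [0, 0, 0]
    - [0, 0, 0]
    - [0, 0, 0]
    - [0, 0, 0]
    - [0, 0, 0]
  fingers: [0.065, 0.065, 0.065, 0.065, 0.065, 0.065, 0.065, 0.065, 0.065, 0.065, 0.065, 0.065, 0.065]
  grip_force: 40

```text
clock: 1.18
position: [0.4511, 0.1485, 0.2392]
orientation: [-180.0, -0.0, 161.0]
force: [1.1, 1.3, -0.9]
grip_width: 0.0651
```

Emit:
play_rows:
  dp:
    - [-0.0098, -0.0333, 0]
    - [-0.0098, -0.0333, 0]
    - [-0.0098, -0.0333, 0]
    - [-0.0098, -0.0333, 0]
    - [-0.0098, -0.0333, 0]
    - [-0.0098, -0.0333, 0]
    - [-0.0098, -0.0333, 0]
    - [-0.0098, -0.0333, 0]
    - [-0.0098, -0.0333, 0]
    - [-0.0098, -0.0333, 0]
    - [-0.0098, -0.0333, 0]
    - [-0.0098, -0.0333, 0]
    - [-0.0098, -0.0333, 0]
    - [0, 0, 0.02]
  delta_rot:
    - [0, 0, 0]
    - [0, 0, 0]
    - [0, 0, 0]
    - [0, 0, 0]
    - [0, 0, 0]
    - [0, 0, 0]
    - [0, 0, 0]
    - [0, 0, 0]
    - [0, 0, 0]
    - [0, 0, 0]
    - [0, 0, 0]
    - [0, 0, 0]
    - [0, 0, -0.015]
    - [0, 0, 0]
  fingers: [0.065, 0.065, 0.065, 0.065, 0.065, 0.065, 0.065, 0.065, 0.065, 0.065, 0.065, 0.065, 0.065, 0.065]

```text
clock: 2.35
position: [0.4305, -0.3068, 0.2209]
orientation: [-179.8, 0.2, 161.7]
force: [-0.3, 1.4, 0.2]
grip_width: 0.0647
```

```bash
python3 - <<'E'
from h import *
go(([.4305,-.3008,.012],[180,0,161.85]))
E
```

```text
t 2.35 p [ 0.4305 -0.3068  0.2209] rpy [-179.8     0.25  161.68] F [-0.3   1.37  0.17] T [0.011 0.053 0.017] g 0.0647
dp [0.0028 0.0064 0.2089] rot [-0.0034  0.0043 -0.0029] len 0.209 deg 0.36
```

Emit:
play_rows:
  dp:
    - [0, 0, 0.03]
    - [0, 0, 0.03]
    - [0, 0, 0.03]
    - [0, 0, 0.03]
    - [0, 0, 0.03]
    - [0, 0, 0.01]
    - [0, 0, 0]
    - [0, 0, 0]
    - [0, 0, 0]
  delta_rot:
    - [0, 0, 0]
    - [0, 0, 0]
    - [0, 0, 0]
    - [0, 0, 0]
    - [0, 0, 0]
    - [0, 0, 0]
    - [0, 0, 0]
    - [0, 0, 0]
    - [0, 0, 0]
  fingers: [0.065, 0.065, 0.065, 0.065, 0.065, 0.065, 0.065, 0.065, 0.065]

```text
clock: 3.1
position: [0.4307, -0.3014, 0.0609]
orientation: [-179.9, 0.1, 161.9]
force: [-0.1, -0.4, -0.8]
grip_width: 0.0649
```

```bash
python3 - <<'E'
from h import *
go(([.4305,-.3008,.011],[180,0,161.85]))
E
```

```text
t 3.1 p [ 0.4307 -0.3014  0.0609] rpy [-1.7994e+02  1.2000e-01  1.6186e+02] F [-0.13 -0.39 -0.76] T [ 0.001  0.02  -0.004] g 0.0649
dp [0.0005 0.0005 0.0499] rot [-0.001   0.0021  0.0001] len 0.0499 deg 0.13
```

Emit:
play_rows:
  dp:
    - [0.0005, 0.0005, 0.02]
    - [0, 0, 0.018]
    - [0, 0, 0.01]
    - [0, 0, 0]
    - [0, 0, 0]
    - [0, 0, 0]
    - [0, 0, 0]
    - [0, 0, 0]
    - [0, 0, 0]
    - [0, 0, 0]
    - [0, 0, 0]
    - [0, 0, 0]
    - [0, 0, 0]
  delta_rot:
    - [0, 0.002, 0]
    - [0, 0, 0]
    - [0, 0, 0]
    - [0, 0, 0]
    - [0, 0, 0]
    - [0, 0, 0]
    - [0, 0, 0]
    - [0, 0, 0]
    - [0, 0, 0]
    - [0, 0, 0]
    - [0, 0, 0]
    - [0, 0, 0]
    - [0, 0, 0]
  fingers: [0.065, 0.065, 0.065, 0.065, 0.03, 0.03, 0.03, 0.03, 0.03, 0.03, 0.03, 0.03, 0.03]

```text
clock: 4.18
position: [0.4302, -0.3005, 0.0129]
orientation: [-179.9, 0.0, 161.9]
force: [-0.7, 1.1, 5.5]
grip_width: 0.0388
```

```bash
python3 - <<'E'
from h import *
go(([.4305,-.3008,.011],[180,0,161.85]))
from rig import arm
f=arm.grab_frame("top");x,y=330,210
cv2.imwrite("pics/g1.png",cv2.resize(f["image"][y:y+80,x:x+80,::-1],None,fx=6,fy=6,interpolation=cv2.INTER_CUBIC))
E
```

```text
t 4.18 p [ 0.4302 -0.3005  0.0129] rpy [-1.7994e+02  1.0000e-02  1.6185e+02] F [-0.68  1.15  5.49] T [0.265 0.192 0.013] g 0.0388
dp [-0.0004 -0.0002  0.0019] rot [-0.001   0.0002  0.    ] len 0.002 deg 0.06
```

View pics/g1.png

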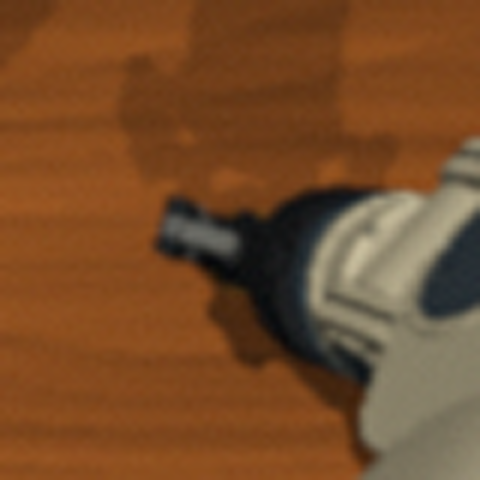

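Emit:
play_rows:
  dp:
    - [0, 0, -0.005]
    - [0, 0, -0.015]
    - [0, 0, -0.03]
    - [0, 0, -0.03]
    - [0, 0, -0.03]
    - [0, 0, 0]
  delta_rot:
    - [0, 0, 0]
    - [0, 0, 0]
    - [0, 0, 0]
    - [0, 0, 0]
    - [0, 0, 0]
    - [0, 0, 0]
  fingers: [0.03, 0.03, 0.03, 0.03, 0.03, 0.03]

```text
clock: 4.73
position: [0.4317, -0.3019, 0.1277]
orientation: [-179.8, 0.4, 161.9]
force: [0.7, -0.7, -1.3]
grip_width: 0.0386
```

```bash
python3 - <<'E'
from h import *
go(([.5069,-.043,.12],[180,0,161.85]),([.5069,-.043,.072],[180,0,161.85]))
E
```

```text
t 4.73 p [ 0.4317 -0.3019  0.1277] rpy [-179.77    0.36  161.86] F [ 0.74 -0.72 -1.27] T [-0.003  0.009 -0.004] g 0.0386
dp [0.0092 0.2694 0.0066] rot [-0.0041  0.0063  0.0001] len 0.2697 deg 0.43
dp [ 0.    -0.     0.048] rot [0. 0. 0.] len 0.048 deg 0.0
```

Emit:
play_rows:
  dp:
    - [0.001, 0.0336, 0]
    - [0.001, 0.0336, 0]
    - [0.001, 0.0336, 0]
    - [0.001, 0.0336, 0]
    - [0.001, 0.0336, 0]
    - [0.001, 0.0336, 0]
    - [0.001, 0.0336, 0]
    - [0.001, 0.0336, 0]
    - [0, 0, 0.02]
    - [0, 0, 0.02]
    - [0, 0, 0.008]
    - [0, 0, 0]
    - [0, 0, 0]
    - [0, 0, 0]
  delta_rot:
    - [0, 0, 0]
    - [0, 0, 0]
    - [0, 0, 0]
    - [0, 0, 0]
    - [0, 0, 0]
    - [0, 0, 0]
    - [0, 0, 0]
    - [0, 0, 0]
    - [0, 0, 0]
    - [0, 0, 0]
    - [0, 0, 0]
    - [0, 0, 0]
    - [0, 0, 0]
    - [0, 0, 0]
  fingers: [0.03, 0.03, 0.03, 0.03, 0.03, 0.03, 0.03, 0.03, 0.03, 0.03, 0.03, 0.03, 0.03, 0.03]

```text
clock: 5.9
position: [0.5063, -0.0427, 0.0743]
orientation: [180.0, -0.0, 161.8]
force: [0.2, 0.1, -0.8]
grip_width: 0.0387
```

```bash
python3 - <<'E'
from h import *
go(([.5069,-.043,.072],[180,0,161.85]))
from rig import arm
f=arm.grab_frame("scene");pickle.dump(f,open("f1.pkl","wb"));x,y=195,150
cv2.imwrite("pics/g2.png",cv2.resize(f["image"][y:y+80,x:x+80,::-1],None,fx=7,fy=7,interpolation=cv2.INTER_CUBIC))
E
```

```text
t 5.9 p [ 0.5063 -0.0427  0.0743] rpy [ 1.800e+02 -4.000e-02  1.618e+02] F [ 0.23  0.08 -0.76] T [-0.02  -0.02  -0.024] g 0.0387
dp [-0.0007 -0.0001  0.0023] rot [ 0.0001 -0.0007 -0.0008] len 0.0024 deg 0.06
```

View pics/g2.png

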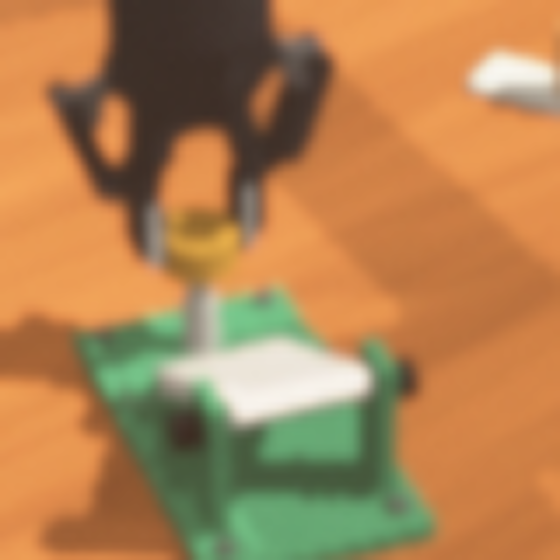

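```bash
python3 - <<'E'
from h import *
f=pickle.load(open("f1.pkl","rb"));s=pickle.load(open("f0.pkl","rb"))["scene"]
x,y=195,150;H=hsv(f,x,y,80,80)
Y=(H[...,0]>=16)&(H[...,0]<35)&(H[...,1]>150);Y[50*6:]=0;Y[:25*6]=0
for lo in(17,19,21):
  Yy=(H[...,0]>=lo)&(H[...,0]<35)&(H[...,1]>130);Yy[45*6:]=0;Yy[:25*6]=0;Yy[:,:20*6]=0;Yy[:,40*6:]=0
  c=comps(Yy,0,0)[0];h=cv2.convexHull(c);print("collar",px(cen(h),x,y),px(cv2.boundingRect(c)[:2],x,y),np.array(cv2.boundingRect(c)[2:])/6)
P=np.array([.5063,-.0427,.0714]);print("pred collar ctr",proj(f,P),"top rim bottom etc",proj(f,P+[0,0,.01]),proj(f,P-[0,0,.01]))
# stud column: frame0 saturation profile per row
hs=cv2.cvtColor(s["image"],cv2.COLOR_RGB2HSV)
for r in range(188,202):
    row=255-hs[r,215:232,1].astype(float);w=np.clip(row-140,0,None);print(r,hs[r,217:231,1],(w*np.arange(215,232)).sum()/max(w.sum(),1))
o=np.array([.5069,-.043,0])
for z in(.045,.035,.025):print(z,proj(s,o+[0,0,z]))
E
```

```text
collar [223.54497888 184.67977539] [218.41666667 180.08333333] [10.66666667 10.        ]
collar [224.74452614 184.7375    ] [220.41666667 182.58333333] [7.5        4.16666667]Traceback (most recent call last):
  File "<stdin>", line 7, in <module>
IndexError: list index out of range
```

```bash
python3 - <<'E'
from h import *
f=pickle.load(open("f1.pkl","rb"));s=pickle.load(open("f0.pkl","rb"))["scene"]
P=np.array([.5063,-.0427,.0714]);print("pred collar ctr",proj(f,P),proj(f,P+[0,0,.01]),proj(f,P-[0,0,.01]))
o=np.array([.5069,-.043,0])
for z in(.045,.035,.025):print(z,proj(s,o+[0,0,z]))
hs=cv2.cvtColor(s["image"],cv2.COLOR_RGB2HSV)
for r in range(188,201): print(r,hs[r,217:231,1])
hs=cv2.cvtColor(f["image"],cv2.COLOR_RGB2HSV)
for r in range(178,201): print(r,hs[r,214:234,0],hs[r,214:234,1])
E
```

```text
pred collar ctr [223.24514649 183.78702219] [223.18159825 181.3031659 ] [223.30820279 186.25165098]
0.045 [223.44994909 190.36513729]
0.035 [223.51160442 192.78047578]
0.025 [223.57278895 195.17737052]
188 [163 162 163 162 161 157 156 157 161 163 163 165 166 167]
189 [164 162 162 160 148 130 122 130 145 159 163 163 164 165]
190 [162 164 162 152 122  84  68  81 112 143 158 159 157 153]
191 [162 162 161 144 100  52  34  44  74 116 139 138 131 124]
192 [162 161 156 139  89  44  30  34  50  77  94  88  88  84]
193 [152 148 139 122  80  42  31  29  32  53  74  80  80  78]
194 [118 106  93  79  60  42  34  29  32  54  82  95  96  95]
195 [ 84  80  80  72  54  37  35  30  32  53  85  98 100 100]
196 [ 85  90  90  75  53  36  34  30  31  50  83  98 100  99]
197 [94 93 90 74 50 36 34 29 30 49 79 93 93 88]
198 [85 82 80 69 49 38 36 29 30 48 66 71 61 51]
199 [82 79 77 67 51 34 33 28 29 36 42 40 30 22]
200 [81 72 63 53 42 29 27 25 20 17 16 13 11 10]
178 [10 10 11 11 12 13 14 14 13 13 13 13 13 12 11 12 14 12 11 13] [ 98  81  85 126 155 165 167 168 168 169 168 168 168 164 123  53  38  60
 130 162]
[... 2494 characters left out ...]
7  32  53  88 100 103 103 103
 102 101]
196 [35 45 56 62 65 66 63 52 28 20 24 40 58 65 67 68 67 67 67 67] [ 90  87  81  86  94  94  79  53  32  32  27  30  50  85 100 102 103 101
 100  98]
197 [55 58 62 65 66 65 62 50 25 20 22 41 58 65 67 67 66 66 64 63] [82 81 86 94 98 96 77 51 32 32 27 29 48 80 96 98 93 88 80 71]
198 [58 59 61 62 63 63 58 44 25 20 24 40 56 63 64 63 60 57 54 49] [82 84 84 87 88 86 68 48 33 32 27 28 46 68 76 69 58 53 46 40]
199 [60 61 62 61 61 61 57 47 32 23 24 38 51 56 53 48 42 40 35 29] [82 84 86 84 84 78 67 47 32 31 28 29 39 47 47 38 33 30 27 24]
200 [62 64 65 64 63 61 56 48 35 24 23 29 37 39 35 26 26 24 24 21] [89 92 93 87 78 68 56 45 33 29 28 26 28 29 27 25 23 22 21 21]
```

Emit:
play_rows:
  dp:
    - [-0.0007, 0, 0.004]
    - [0, 0, 0.004]
    - [0, 0, 0.004]
    - [0, 0, 0.004]
    - [0, 0, 0.003]
    - [0, 0, 0.003]
    - [0, 0, 0]
  delta_rot:
    - [0, 0, 0]
    - [0, 0, 0]
    - [0, 0, 0]
    - [0, 0, 0]
    - [0, 0, 0]
    - [0, 0, 0]
    - [0, 0, 0]
  fingers: [0.03, 0.03, 0.03, 0.03, 0.03, 0.03, 0.03]

```text
clock: 6.53
position: [0.5061, -0.0422, 0.0506]
orientation: [-180.0, -0.2, 161.8]
force: [-0.3, 0.0, -1.5]
grip_width: 0.0384
```

Emit:
play_rows:
  dp:
    - [0, 0, 0.004]
    - [0, 0, 0.004]
    - [0, 0, 0.004]
    - [0, 0, 0.004]
    - [0, 0, 0.004]
    - [0, 0, 0.002]
    - [0, 0, 0]
    - [0, 0, 0]
  delta_rot:
    - [0, 0, 0]
    - [0, 0, 0]
    - [0, 0, 0]
    - [0, 0, 0]
    - [0, 0, 0]
    - [0, 0, 0]
    - [0, 0, 0]
    - [0, 0, 0]
  fingers: [0.03, 0.03, 0.03, 0.03, 0.03, 0.03, 0.03, 0.03]

```text
clock: 7.2
position: [0.5063, -0.0423, 0.0292]
orientation: [-180.0, -0.1, 161.8]
force: [-1.2, 0.1, -1.5]
grip_width: 0.038
```

Emit:
play_rows:
  dp:
    - [0, 0, 0.0015]
    - [0, 0, 0.0015]
    - [0, 0, 0.0005]
    - [0, 0, 0]
    - [0, 0, 0]
  delta_rot:
    - [0, 0, 0]
    - [0, 0, 0]
    - [0, 0, 0]
    - [0, 0, 0]
    - [0, 0, 0]
  fingers: [0.03, 0.03, 0.03, 0.03, 0.03]

```text
clock: 7.62
position: [0.5064, -0.0423, 0.0258]
orientation: [180.0, -0.1, 161.8]
force: [0.6, 0.1, -2.5]
grip_width: 0.0384
```

Emit:
play_rows:
  dp:
    - [0, 0, 0.0005]
    - [0, 0, 0.0005]
    - [0, 0, 0.0003]
    - [0, 0, 0]
  delta_rot:
    - [0, 0, 0]
    - [0, 0, 0]
    - [0, 0, 0]
    - [0, 0, 0]
  fingers: [0.03, 0.03, 0.03, 0.03]

```text
clock: 7.95
position: [0.5065, -0.0423, 0.0249]
orientation: [180.0, -0.1, 161.8]
force: [-1.2, 0.3, 4.1]
grip_width: 0.0386
```

Emit:
play_rows:
  dp:
    - [0, 0, 0]
    - [0, 0, 0]
    - [0, 0, 0]
    - [0, 0, -0.005]
    - [0, 0, -0.02]
    - [0, 0, -0.03]
    - [0, 0, -0.03]
    - [0, 0, -0.03]
    - [0, 0, 0]
    - [0, 0, 0]
  delta_rot:
    - [0, 0, 0]
    - [0, 0, 0]
    - [0, 0, 0]
    - [0, 0, 0]
    - [0, 0, 0]
    - [0, 0, 0]
    - [0, 0, 0]
    - [0, 0, 0]
    - [0, 0, 0]
    - [0, 0, 0]
  fingers: [0.06, 0.06, 0.06, 0.06, 0.06, 0.06, 0.06, 0.06, 0, 0]

```text
clock: 8.78
position: [0.5075, -0.0426, 0.1413]
orientation: [180.0, 0.1, 161.8]
force: [0.5, -0.2, -1.5]
grip_width: 0.0368
```

```bash
python3 - <<'E'
from h import *
from rig import arm
o=np.array([.5069,-.0431,0]);yw=np.radians(-18.1);ux=np.array([np.cos(yw),np.sin(yw),0])
f=arm.grab_frame("scene");x,y=195,160
cv2.imwrite("pics/g3.png",cv2.resize(f["image"][y:y+80,x:x+80,::-1],None,fx=7,fy=7,interpolation=cv2.INTER_CUBIC))
for X in(.05,.105):
  p=o+X*ux;a=np.tan(np.radians(27));print(X,.024+(X-.024)*a)
  go(([p[0],p[1],.13],[180,0,161.8]))
E
```

```text
0.05 0.03724766168685515
t 8.83 p [ 0.5067 -0.0424  0.1398] rpy [ 1.8000e+02 -5.0000e-02  1.6185e+02] F [ 0.66 -1.46 -0.76] T [-0.036  0.024  0.028] g 0.0294
dp [-0.0504 -0.0006  0.0098] rot [ 0.     -0.0009  0.0008] len 0.0514 deg 0.07
0.105 0.06527156140904872
t 8.83 p [ 0.5067 -0.0424  0.1398] rpy [ 1.8000e+02 -5.0000e-02  1.6185e+02] F [ 0.66 -1.46 -0.76] T [-0.036  0.024  0.028] g 0.0294
dp [-0.1054 -0.0005  0.0097] rot [ 0.     -0.0009  0.0008] len 0.1059 deg 0.07
```

View pics/g3.png

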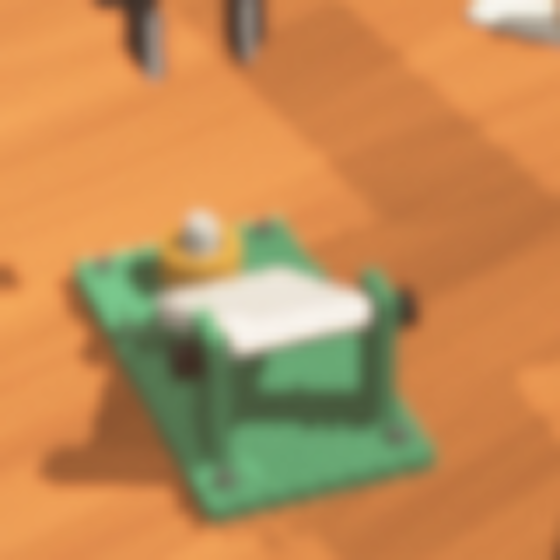

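Emit:
play_rows:
  dp:
    - [-0.03, 0, 0]
    - [-0.03, 0, 0.005]
    - [-0.03, 0, 0.01]
    - [-0.0154, -0.0005, 0.01]
    - [0, 0, 0.014]
    - [0, 0, 0.006]
    - [0, 0, 0]
    - [0, 0, 0]
  delta_rot:
    - [0, 0, 0]
    - [0, 0, 0]
    - [0, 0, 0]
    - [0, 0, 0]
    - [0, 0, 0]
    - [0, 0, 0]
    - [0, 0, 0]
    - [0, 0, 0]
  fingers: [0, 0, 0, 0, 0, 0, 0, 0]

```text
clock: 9.5
position: [0.6056, -0.0753, 0.0936]
orientation: [-180.0, -0.2, 161.9]
force: [-0.2, 0.7, 0.9]
grip_width: -0.0002
```

Emit:
play_rows:
  dp:
    - [0, 0, 0.002]
    - [0, 0, 0.002]
    - [0, 0, 0.002]
    - [0, 0, 0]
    - [0, 0, 0]
  delta_rot:
    - [0, 0, 0]
    - [0, 0, 0]
    - [0, 0, 0]
    - [0, 0, 0]
    - [0, 0, 0]
  fingers: [0, 0, 0, 0, 0]

```text
clock: 9.92
position: [0.6064, -0.0756, 0.0885]
orientation: [180.0, -0.1, 161.9]
force: [0.6, 0.7, -0.1]
grip_width: -0.0002
```

Emit:
play_rows:
  dp:
    - [0, 0, 0.002]
    - [0, 0, 0.002]
    - [0, 0, 0.001]
    - [0, 0, 0]
    - [0, 0, 0]
  delta_rot:
    - [0, 0, 0]
    - [0, 0, 0]
    - [0, 0, 0]
    - [0, 0, 0]
    - [0, 0, 0]
  fingers: [0, 0, 0, 0, 0]

```text
clock: 10.33
position: [0.6064, -0.0756, 0.0831]
orientation: [-180.0, -0.1, 161.8]
force: [-0.2, -0.6, 0.4]
grip_width: -0.0
```

Emit:
play_rows:
  dp:
    - [0, 0, 0.001]
    - [0, 0, 0.001]
    - [0, 0, 0]
    - [0, 0, 0]
  delta_rot:
    - [0, 0, 0]
    - [0, 0, 0]
    - [0, 0, 0]
    - [0, 0, 0]
  fingers: [0, 0, 0, 0]

```text
clock: 10.67
position: [0.6064, -0.0756, 0.0812]
orientation: [180.0, -0.1, 161.8]
force: [-0.4, -0.2, -0.8]
grip_width: 0.0002
```

Emit:
play_rows:
  dp:
    - [0, 0, 0.001]
    - [0, 0, 0.001]
    - [0, 0, 0]
    - [0, 0, 0]
  delta_rot:
    - [0, 0, 0]
    - [0, 0, 0]
    - [0, 0, 0]
    - [0, 0, 0]
  fingers: [0, 0, 0, 0]

```text
clock: 11.0
position: [0.6067, -0.0757, 0.0799]
orientation: [180.0, -0.1, 161.9]
force: [-2.0, 0.4, 5.3]
grip_width: 0.0003
```

Emit:
play_rows:
  dp:
    - [0, 0, 0.001]
    - [0, 0, 0.001]
    - [0, 0, 0]
    - [0, 0, 0]
  delta_rot:
    - [0, 0, 0]
    - [0, 0, 0]
    - [0, 0, 0]
    - [0, 0, 0]
  fingers: [0, 0, 0, 0]

```text
clock: 11.33
position: [0.6068, -0.0757, 0.0796]
orientation: [180.0, 0.0, 161.9]
force: [-6.9, 0.3, 19.0]
grip_width: 0.0
```

Emit:
play_rows:
  dp:
    - [0, 0, -0.006]
    - [0.025, 0, 0]
    - [0.03, 0, 0]
    - [0, 0, 0.01]
    - [0, 0, 0.01]
    - [0, 0, 0.005]
    - [0, 0, 0]
    - [0, 0, 0]
  delta_rot:
    - [0, 0, 0]
    - [0, 0, 0]
    - [0, 0, 0]
    - [0, 0, 0]
    - [0, 0, 0]
    - [0, 0, 0]
    - [0, 0, 0]
    - [0, 0, 0]
  fingers: [0, 0, 0, 0, 0, 0, 0, 0]

```text
clock: 12.0
position: [0.5547, -0.0588, 0.0578]
orientation: [-180.0, -0.2, 161.8]
force: [-0.4, 0.6, 0.2]
grip_width: -0.0003
```

Emit:
play_rows:
  dp:
    - [0, 0, 0.001]
    - [0, 0, 0.001]
    - [0, 0, 0]
    - [0, 0, 0]
  delta_rot:
    - [0, 0, 0]
    - [0, 0, 0]
    - [0, 0, 0]
    - [0, 0, 0]
  fingers: [0, 0, 0, 0]

```text
clock: 12.33
position: [0.5544, -0.0586, 0.0564]
orientation: [-180.0, -0.1, 161.8]
force: [-0.4, -0.4, -0.4]
grip_width: 0.0003
```

Emit:
play_rows:
  dp:
    - [0, 0, 0.001]
    - [0, 0, 0.001]
    - [0, 0, 0]
    - [0, 0, 0]
  delta_rot:
    - [0, 0, 0]
    - [0, 0, 0]
    - [0, 0, 0]
    - [0, 0, 0]
  fingers: [0, 0, 0, 0]

```text
clock: 12.67
position: [0.5541, -0.0585, 0.0544]
orientation: [180.0, -0.1, 161.9]
force: [-0.2, -0.5, 0.8]
grip_width: 0.0001
```

Emit:
play_rows:
  dp:
    - [0, 0, 0.001]
    - [0, 0, 0.001]
    - [0, 0, 0]
    - [0, 0, 0]
  delta_rot:
    - [0, 0, 0]
    - [0, 0, 0]
    - [0, 0, 0]
    - [0, 0, 0]
  fingers: [0, 0, 0, 0]

```text
clock: 13.0
position: [0.5541, -0.0585, 0.0523]
orientation: [-180.0, -0.1, 161.8]
force: [-1.4, 0.7, -0.6]
grip_width: 0.0002
```

Emit:
play_rows:
  dp:
    - [0, 0, 0.001]
    - [0, 0, 0.001]
    - [0, 0, 0]
    - [0, 0, 0]
  delta_rot:
    - [0, 0, 0]
    - [0, 0, 0]
    - [0, 0, 0]
    - [0, 0, 0]
  fingers: [0, 0, 0, 0]

```text
clock: 13.33
position: [0.5541, -0.0585, 0.0503]
orientation: [180.0, -0.1, 161.8]
force: [-0.3, 0.3, 1.0]
grip_width: -0.0002
```

Emit:
play_rows:
  dp:
    - [0, 0, 0.001]
    - [0, 0, 0]
    - [0, 0, 0]
  delta_rot:
    - [0, 0, 0]
    - [0, 0, 0]
    - [0, 0, 0]
  fingers: [0, 0, 0]

```text
clock: 13.58
position: [0.5543, -0.0585, 0.0499]
orientation: [-180.0, -0.1, 161.8]
force: [-3.4, 0.2, 5.1]
grip_width: -0.0
```

Emit:
play_rows:
  dp:
    - [0, 0, -0.03]
    - [0, 0, -0.03]
    - [0, 0, -0.03]
    - [0, 0, 0]
  delta_rot:
    - [0, 0, 0]
    - [0, 0, 0]
    - [0, 0, 0]
    - [0, 0, 0]
  fingers: [0.03, 0.05, 0.05, 0.05]

```text
clock: 13.92
position: [0.5566, -0.0591, 0.1449]
orientation: [180.0, 0.4, 161.9]
force: [1.6, -0.2, 1.2]
grip_width: 0.0484
```

```bash
python3 - <<'E'
from h import *
t=pickle.load(open("f0.pkl","rb"))["top"];s=pickle.load(open("f0.pkl","rb"))["scene"]
x,y=140,215;H=hsv(t,x,y,60,60);S=(H[...,1]<110)
c=comps(S,x,y)[0].reshape(-1,2).astype(float)
p=np.array([ray(t,px(k,x,y),.005)[:2] for k in c])
b=np.radians(20);ctr=p.mean(0)
B=(H[...,0]>8)&(H[...,0]<25)&(H[...,2]>150)&(H[...,1]<185)
g=comps(B,x,y)[0];gc=px(cen(g),x,y);print("grip area",cv2.contourArea(g)/36,gc,"grip top",ray(t,gc,.05),cv2.minAreaRect(g))
ctr=ray(t,gc,.05)[:2]
for it in range(5):
    ux=np.array([np.cos(b),np.sin(b)]);uy=np.array([-ux[1],ux[0]])
    X=(p-ctr)@ux;Y=(p-ctr)@uy
    fit=lambda k: cv2.fitLine(p[k].astype(np.float32),cv2.DIST_HUBER,0,1e-4,1e-4).ravel()
    Rr=fit((abs(Y+.018)<.006)&(X>-.055)&(X<.025));L=fit((abs(Y-.018)<.006)&(X>-.055)&(X<-.03))
    E=fit((abs(X+.065)<.008)&(abs(Y)<.012));T=fit((abs(X-.065)<.008)&(abs(Y)<.005))
    a=lambda v:np.degrees(np.arctan(v[1]/v[0]))
    print("R",a(Rr),"L",a(L),"E",np.degrees(np.arctan(-E[0]/E[1])),"offs R,L,E,T",(Rr[2:]-ctr)@uy,(L[2:]-ctr)@uy,(E[2:]-ctr)@ux,(T[2:]-ctr)@ux)
    b=np.radians(.6*a(Rr)+.4*a(L))
mid=ctr+uy*((Rr[2:]-ctr)@uy+(L[2:]-ctr)@uy)/2+ux*((E[2:]-ctr)@ux+(T[2:]-ctr)@ux)/2
print("ctr",ctr,"mid",mid,"yaw",np.degrees(b))
E
```

```text
grip area 49.736111111111114 [164.13882683 244.26006857] grip top [0.45443796 0.268817   0.05      ] ((146.66561889648438, 177.28463745117188), (72.4776840209961, 29.130990982055664), 72.07208251953125)
R 22.100965 L 22.614134 E 22.256521 offs R,L,E,T -0.02104646603502555 0.016647550006577166 -0.06888185540067412 0.06344184064058886
R 22.163858 L 22.43243 E 22.346142 offs R,L,E,T -0.020346683554816374 0.01838748310629414 -0.06882883748401537 0.06360256721991052
R 22.163858 L 22.43243 E 22.346142 offs R,L,E,T -0.020359362751044836 0.01836162155523573 -0.06882876053213516 0.06360333343763869
R 22.163858 L 22.43243 E 22.346142 offs R,L,E,T -0.020359362751044836 0.01836162155523573 -0.06882876053213516 0.06360333343763869
R 22.163858 L 22.43243 E 22.346142 offs R,L,E,T -0.020359362751044836 0.01836162155523573 -0.06882876053213516 0.06360333343763869
ctr [0.45443796 0.268817  ] mid [0.45239872 0.26690244] yaw 22.271288
```

```bash
python3 - <<'E'
from h import *
go(([.4524,.2669,.139],[180,0,161.85]),([.4524,.2669,.12],[180,0,202.25]))
E
```

```text
t 13.92 p [ 0.5566 -0.0591  0.1449] rpy [179.97   0.35 161.86] F [ 1.63 -0.16  1.19] T [-0.038 -0.017 -0.001] g 0.0484
dp [0.2006 0.2773 0.0048] rot [0.0005 0.0061 0.0001] len 0.3423 deg 0.35
dp [ 0.    -0.     0.019] rot [ 0.      0.     -0.7051] len 0.019 deg 40.4
```

Emit:
play_rows:
  dp:
    - [0.018, 0.0252, 0]
    - [0.018, 0.0252, 0]
    - [0.018, 0.0252, 0]
    - [0.018, 0.0252, 0]
    - [0.018, 0.0252, 0]
    - [0.018, 0.0252, 0]
    - [0.018, 0.0252, 0]
    - [0.018, 0.0252, 0]
    - [0.018, 0.0252, 0]
    - [0.018, 0.0252, 0]
    - [0.018, 0.0252, 0]
    - [0, 0, 0.004]
    - [0, 0, 0.004]
    - [0, 0, 0.004]
    - [0, 0, 0.004]
    - [0, 0, 0.004]
    - [0, 0, 0]
    - [0, 0, 0]
    - [0, 0, 0]
  delta_rot:
    - [0, 0, 0]
    - [0, 0, 0]
    - [0, 0, 0]
    - [0, 0, 0]
    - [0, 0, 0]
    - [0, 0, 0]
    - [0, 0, 0]
    - [0, 0, 0]
    - [0, 0, 0]
    - [0, 0, -0.08]
    - [0, 0, -0.08]
    - [0, 0, -0.1]
    - [0, 0, -0.1]
    - [0, 0, -0.1]
    - [0, 0, -0.1]
    - [0, 0, -0.1]
    - [0, 0, -0.045]
    - [0, 0, 0]
    - [0, 0, 0]
  fingers: [0.05, 0.05, 0.05, 0.05, 0.05, 0.05, 0.05, 0.05, 0.05, 0.05, 0.05, 0.05, 0.05, 0.05, 0.05, 0.05, 0.05, 0.05, 0.05]

```text
clock: 15.5
position: [0.4502, 0.2657, 0.1197]
orientation: [179.9, -0.1, -157.9]
force: [0.0, -0.4, 0.3]
grip_width: 0.0497
```

```bash
python3 - <<'E'
from h import *
go(([.4524,.2669,.019],[180,0,202.25]))
E
```

```text
t 15.5 p [0.4502 0.2657 0.1197] rpy [ 1.7993e+02 -9.0000e-02 -1.5786e+02] F [ 0.03 -0.35  0.28] T [ 0.054  0.014 -0.031] g 0.0497
dp [-2.700e-03  1.000e-04  1.007e-01] rot [ 0.0013 -0.0016 -0.0019] len 0.1007 deg 0.16
```

Emit:
play_rows:
  dp:
    - [-0.0027, 0, 0.02]
    - [0, 0, 0.03]
    - [0, 0, 0.03]
    - [0, 0, 0.015]
    - [0, 0, 0.005]
    - [0, 0, 0]
    - [0, 0, 0]
    - [0, 0, 0]
  delta_rot:
    - [0, 0, -0.002]
    - [0, 0, 0]
    - [0, 0, 0]
    - [0, 0, 0]
    - [0, 0, 0]
    - [0, 0, 0]
    - [0, 0, 0]
    - [0, 0, 0]
  fingers: [0.05, 0.05, 0.05, 0.05, 0.05, 0.05, 0.05, 0.05]
  grip_force: 60

```text
clock: 16.17
position: [0.4534, 0.2671, 0.0211]
orientation: [179.9, 0.0, -157.7]
force: [0.9, 0.7, 0.5]
grip_width: 0.0498
```

```bash
python3 - <<'E'
from h import *
from rig import arm
go(([.4524,.2669,.019],[180,0,202.25]))
f=arm.grab_frame("scene");x,y=245,115
cv2.imwrite("pics/g4.png",cv2.resize(f["image"][y:y+70,x:x+80,::-1],None,fx=7,fy=7,interpolation=cv2.INTER_CUBIC))
E
```

```text
t 16.17 p [0.4534 0.2671 0.0211] rpy [ 1.7993e+02  3.0000e-02 -1.5767e+02] F [0.88 0.73 0.48] T [-0.048  0.022 -0.03 ] g 0.0498
dp [0.001  0.0002 0.0021] rot [0.0012 0.0006 0.0014] len 0.0023 deg 0.11
```

View pics/g4.png

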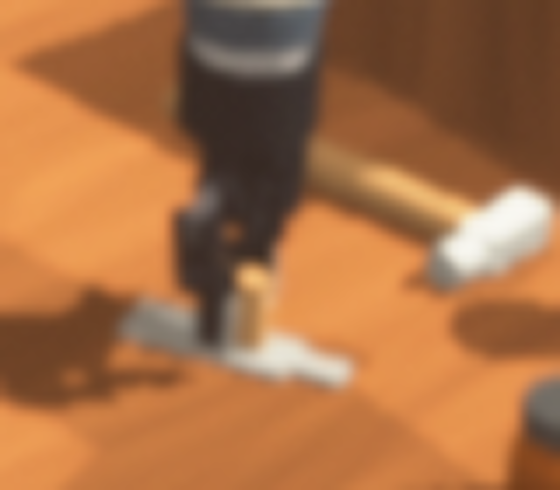

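Emit:
play_rows:
  dp:
    - [0.001, 0, 0.001]
    - [0, 0, 0]
    - [0, 0, 0]
    - [0, 0, 0]
    - [0, 0, 0]
    - [0, 0, 0]
    - [0, 0, 0]
    - [0, 0, 0]
  delta_rot:
    - [0, 0, 0]
    - [0, 0, 0]
    - [0, 0, 0]
    - [0, 0, 0]
    - [0, 0, 0]
    - [0, 0, 0]
    - [0, 0, 0]
    - [0, 0, 0]
  fingers: [0.008, 0.008, 0.008, 0.008, 0.008, 0.008, 0.008, 0.008]

```text
clock: 16.88
position: [0.4517, 0.2665, 0.0194]
orientation: [179.9, -0.0, -157.6]
force: [-0.7, -0.8, 6.2]
grip_width: 0.0153
```

```bash
python3 - <<'E'
from h import *
go()
E
```

```text
t 16.88 p [0.4517 0.2665 0.0194] rpy [ 1.7992e+02 -4.0000e-02 -1.5764e+02] F [-0.69 -0.77  6.24] T [-0.117  0.266 -0.032] g 0.0153
```

Emit:
play_rows:
  dp:
    - [0, 0, -0.005]
    - [0, 0, -0.02]
    - [0, 0, -0.035]
    - [0, 0, -0.035]
    - [0, 0, -0.035]
    - [0, 0, -0.03]
    - [0, 0, 0]
    - [0, 0, 0]
  delta_rot:
    - [0, 0, 0]
    - [0, 0, 0]
    - [0, 0, 0]
    - [0, 0, 0]
    - [0, 0, 0]
    - [0, 0, 0]
    - [0, 0, 0]
    - [0, 0, 0]
  fingers: [0.008, 0.008, 0.008, 0.008, 0.008, 0.008, 0.008, 0.008]

```text
clock: 17.55
position: [0.4524, 0.2666, 0.1802]
orientation: [179.9, 0.1, -157.6]
force: [0.1, -0.7, -3.0]
grip_width: 0.0154
```

```bash
cat > fin.py <<'E'
from h import *
O=np.array([.5069,-.0431,0.]);YW=np.radians(-18.1);TH=np.radians(28.5)
def frame():
    B=R.from_euler("z",YW)*R.from_euler("y",-TH);return B  # rest axes
def tcp(s,hgt,y=0,off=-.0008):
    B=frame();u=R.from_euler("z",YW)
    r=O+u.apply([.024,0,.024]);p=r+B.apply([s+off,y,hgt])
    return p,(B*R.from_euler("y",180,degrees=True)).as_euler("xyz",degrees=True)
E
python3 - <<'E'
from fin import *
P,E=tcp(.0672,.0194+.06);print(P,E)
Pf,_=tcp(.0672,.0194);print(Pf)
go(([.52,.12,.165],[180,0,202.3]),([P[0],P[1],.2],[180,0,161.9]),(P,E),(Pf,E))
E
```

```text
[ 0.54916663 -0.05691486  0.12546142] [180.   28.5 161.9]
[ 0.57637945 -0.06580938  0.07273239]
t 17.55 p [0.4524 0.2666 0.1802] rpy [ 1.7993e+02  9.0000e-02 -1.5764e+02] F [ 0.11 -0.69 -2.98] T [ 0.003 -0.029 -0.049] g 0.0154
dp [-0.0067 -0.1613  0.015 ] rot [0.0012 0.0016 0.001 ] len 0.1621 deg 0.13
dp [ 0.0401 -0.1748 -0.035 ] rot [ 0.     -0.      0.7051] len 0.1827 deg 40.4
dp [ 0.     -0.      0.0745] rot [ 0.     -0.4974 -0.    ] len 0.0745 deg 28.5
dp [ 0.   -0.    0.06] rot [0. 0. 0.] len 0.06 deg 0.0
```

Emit:
play_rows:
  dp:
    - [0, 0, 0]
    - [0, 0, 0]
    - [0, 0, 0]
    - [0, 0, 0]
    - [0, 0, 0]
    - [0, 0, 0]
    - [0, 0, 0]
    - [-0.0175, -0.0252, -0.0018]
    - [-0.0175, -0.0252, -0.0018]
    - [-0.0175, -0.0252, -0.0018]
    - [-0.0175, -0.0252, -0.0018]
    - [-0.0175, -0.0252, -0.0018]
    - [-0.0175, -0.0252, -0.0018]
    - [-0.0175, -0.0252, -0.0018]
    - [-0.0175, -0.0252, -0.0018]
    - [-0.0175, -0.0252, -0.0018]
    - [-0.0175, -0.0252, -0.0018]
    - [-0.0175, -0.0252, -0.0018]
  delta_rot:
    - [0, 0, 0.101]
    - [0, 0, 0.101]
    - [0, 0, 0.101]
    - [0, 0, 0.101]
    - [0, 0, 0.101]
    - [0, 0, 0.101]
    - [0, 0, 0.1]
    - [0, 0, 0]
    - [0, 0, 0]
    - [0, 0, 0]
    - [0, 0, 0]
    - [0, 0, 0]
    - [0, 0, 0]
    - [0, 0, 0]
    - [0, 0, 0]
    - [0, 0, 0]
    - [0, 0, 0]
    - [0, 0, 0]
  fingers: [0.008, 0.008, 0.008, 0.008, 0.008, 0.008, 0.008, 0.008, 0.008, 0.008, 0.008, 0.008, 0.008, 0.008, 0.008, 0.008, 0.008, 0.008]

```text
clock: 19.05
position: [0.5482, -0.0583, 0.1963]
orientation: [-180.0, -0.3, 161.9]
force: [1.4, 0.3, -1.5]
grip_width: 0.0155
```

Emit:
play_rows:
  dp:
    - [0, 0, 0]
    - [0, 0, 0]
    - [0, 0, 0]
    - [0, 0, 0]
    - [0, 0, 0]
    - [0, 0, 0]
    - [0, 0, 0]
    - [0, 0, 0]
    - [0, 0, 0]
  delta_rot:
    - [0, -0.083, 0]
    - [0, -0.083, 0]
    - [0, -0.083, 0]
    - [0, -0.083, 0]
    - [0, -0.083, 0]
    - [0, -0.082, 0]
    - [0, 0, 0]
    - [0, 0, 0]
    - [0, 0, 0]
  fingers: [0.008, 0.008, 0.008, 0.008, 0.008, 0.008, 0.008, 0.008, 0.008]

```text
clock: 19.8
position: [0.549, -0.0571, 0.1979]
orientation: [-180.0, 28.2, 161.9]
force: [0.4, -0.2, -1.4]
grip_width: 0.0156
```

```bash
python3 - <<'E'
from fin import *
from rig import arm
P,E=tcp(.0672,.0194+.06);Pf,_=tcp(.0672,.0194)
go((P,E),(Pf,E))
for n,x,y in(("scene",185,120),("top",240,150)):
  f=arm.grab_frame(n);pickle.dump(f,open(n+"5.pkl","wb"))
  cv2.imwrite(f"pics/g5{n}.png",cv2.resize(f["image"][y:y+95,x:x+90,::-1],None,fx=6,fy=6,interpolation=cv2.INTER_CUBIC))
E
```

```text
t 19.8 p [ 0.549  -0.0571  0.1979] rpy [-180.    28.2  161.9] F [ 0.43 -0.25 -1.38] T [0.17  0.545 0.017] g 0.0156
dp [0.0341 0.0002 0.0639] rot [-0.     -0.0053  0.    ] len 0.0724 deg 0.3
dp [ 0.   -0.    0.06] rot [0. 0. 0.] len 0.06 deg 0.0
```

View pics/g5scene.png

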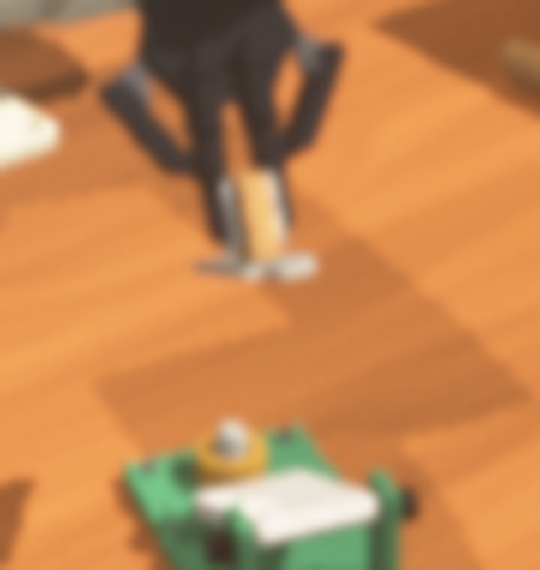

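View pics/g5top.png

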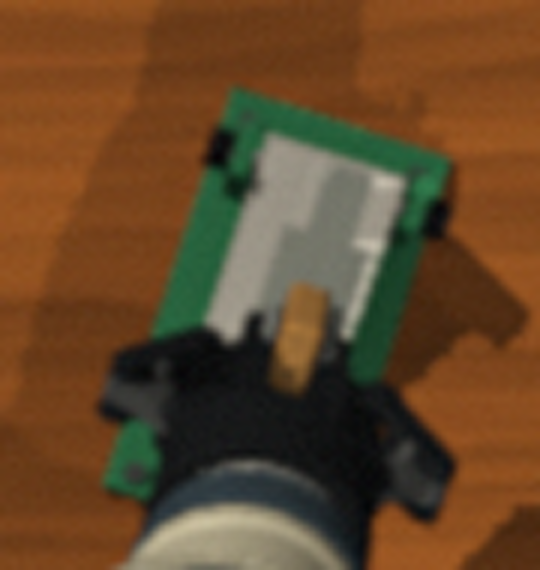

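Emit:
play_rows:
  dp:
    - [0.017, 0, 0.016]
    - [0.017, 0.0002, 0.016]
    - [0, 0, 0.016]
    - [0, 0, 0.016]
    - [0, 0, 0.02]
    - [0, 0, 0.015]
    - [0, 0, 0.01]
    - [0, 0, 0]
    - [0, 0, 0]
    - [0, 0, 0]
  delta_rot:
    - [0, -0.003, 0]
    - [0, 0, 0]
    - [0, 0, 0]
    - [0, 0, 0]
    - [0, 0, 0]
    - [0, 0, 0]
    - [0, 0, 0]
    - [0, 0, 0]
    - [0, 0, 0]
    - [0, 0, 0]
  fingers: [0.008, 0.008, 0.008, 0.008, 0.008, 0.008, 0.008, 0.008, 0.008, 0.008]

```text
clock: 20.73
position: [0.5702, -0.0637, 0.0868]
orientation: [180.0, 28.5, 161.9]
force: [0.3, -0.6, -1.6]
grip_width: 0.015
```

```bash
python3 - <<'E'
from fin import *
from rig import arm
Pf,E=tcp(.0672,.0194)
go((Pf,E))
for n,x,y in(("scene",185,150),("top",240,150)):
  f=arm.grab_frame(n);pickle.dump(f,open(n+"6.pkl","wb"))
  cv2.imwrite(f"pics/g6{n}.png",cv2.resize(f["image"][y:y+80,x:x+90,::-1],None,fx=7,fy=7,interpolation=cv2.INTER_CUBIC))
E
```

```text
t 20.73 p [ 0.5702 -0.0637  0.0868] rpy [180.    28.54 161.9 ] F [ 0.32 -0.55 -1.63] T [ 0.133  0.646 -0.013] g 0.015
dp [ 0.001  -0.0001  0.0154] rot [0.0001 0.0007 0.    ] len 0.0155 deg 0.04
```

View pics/g6scene.png

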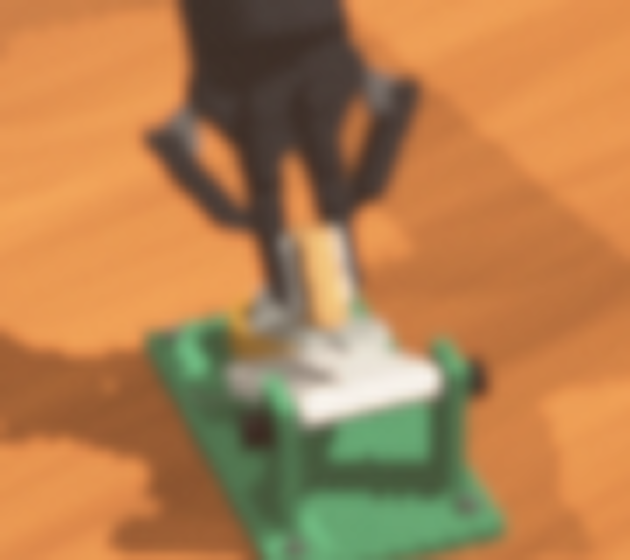

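View pics/g6top.png

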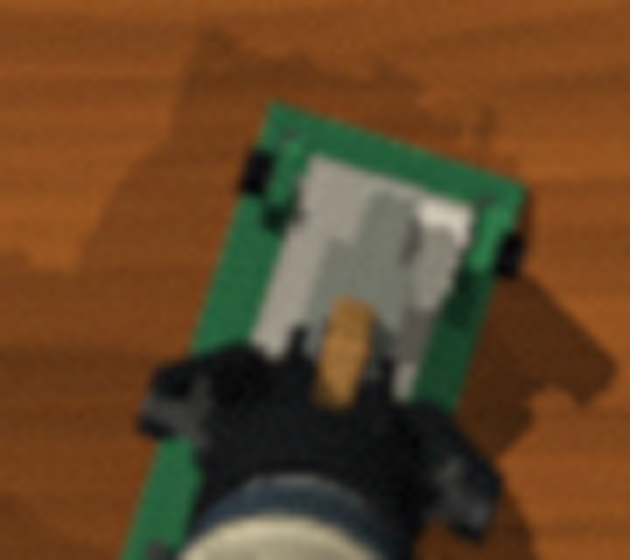

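```bash
python3 - <<'E'
from fin import *
f=pickle.load(open("top6.pkl","rb"));B=frame();r=O+R.from_euler("z",YW).apply([.024,0,.024])
for ds in(-.003,0,.003):
  print(ds,(proj(f,r+B.apply([.0672+.001+.065+ds,0,.0204]))-[240,150]+.5)*7, [(proj(f,r+B.apply([.0682+ds+.035,w,.0204]))-[240,150]+.5)*7 for w in(.018,-.018)])
E
```

```text
-0.003 [390.54514584 194.01550179] [array([320.516345  , 250.34663643]), array([411.6999661 , 279.64960341])]
0 [393.02422611 186.82108068] [array([322.8782427 , 243.31244905]), array([414.1756926 , 272.64507091])]
0.003 [395.50946199 179.60879566] [array([325.24593055, 236.26101747]), array([416.65749371, 265.62335164])]
```

```bash
python3 - <<'E'
from fin import *
f=pickle.load(open("top6.pkl","rb"))
c=f["image"][165:205,275:315,::-1].astype(float);c=np.clip((c-60)*1.4,0,255).astype(np.uint8)
cv2.imwrite("pics/g6z.png",cv2.resize(c,None,fx=14,fy=14,interpolation=cv2.INTER_CUBIC))
E
```

```text
(no output)
```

View pics/g6z.png

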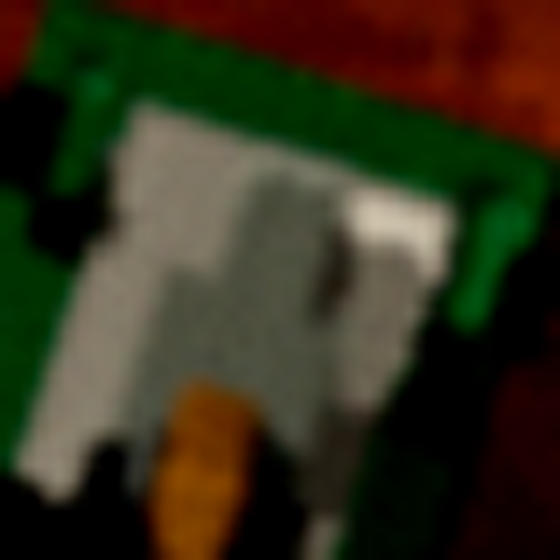

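Emit:
play_rows:
  dp:
    - [0, 0, 0.003]
    - [0, 0, 0.003]
    - [0, 0, 0.003]
    - [0, 0, 0.002]
    - [0, 0, 0.0015]
    - [0, 0, 0]
    - [0, 0, 0]
    - [0, 0, 0]
  delta_rot:
    - [0, 0, 0]
    - [0, 0, 0]
    - [0, 0, 0]
    - [0, 0, 0]
    - [0, 0, 0]
    - [0, 0, 0]
    - [0, 0, 0]
    - [0, 0, 0]
  fingers: [0.008, 0.008, 0.008, 0.008, 0.008, 0.008, 0.008, 0.008]
  grip_force: 80

```text
clock: 21.5
position: [0.5755, -0.0655, 0.0752]
orientation: [-180.0, 28.5, 161.9]
force: [0.1, 0.4, -2.1]
grip_width: 0.0152
```

```bash
python3 - <<'E'
from fin import *
Pf,E=tcp(.0682,.0194)
go((Pf,E))
E
```

```text
t 21.5 p [ 0.5755 -0.0655  0.0752] rpy [-180.     28.53  161.91] F [ 0.11  0.45 -2.15] T [0.224 0.629 0.009] g 0.0152
dp [-0.0006 -0.      0.0026] rot [0.     0.0005 0.0001] len 0.0027 deg 0.03
```

Settled 2.6 mm above the expected contact; closing in small steps.

Emit:
play_rows:
  dp:
    - [-0.0005, 0, 0.001]
    - [0, 0, 0.0005]
    - [0, 0, 0]
    - [0, 0, 0]
  delta_rot:
    - [0, 0, 0]
    - [0, 0, 0]
    - [0, 0, 0]
    - [0, 0, 0]
  fingers: [0.008, 0.008, 0.008, 0.008]

```text
clock: 21.83
position: [0.5767, -0.0659, 0.0742]
orientation: [180.0, 28.5, 161.9]
force: [0.3, 0.1, -1.9]
grip_width: 0.0151
```

```bash
python3 -c "
from fin import *
go(tcp(.0682,.0194))"
```

```text
t 21.83 p [ 0.5767 -0.0659  0.0742] rpy [180.    28.53 161.9 ] F [ 0.29  0.13 -1.86] T [ 0.24   0.566 -0.   ] g 0.0151
dp [-0.     -0.      0.0011] rot [0.     0.0006 0.0001] len 0.0011 deg 0.04
```

Emit:
play_rows:
  dp:
    - [0, 0, 0.0005]
    - [0, 0, 0.0005]
    - [0, 0, 0]
    - [0, 0, 0]
  delta_rot:
    - [0, 0, 0]
    - [0, 0, 0]
    - [0, 0, 0]
    - [0, 0, 0]
  fingers: [0.008, 0.008, 0.008, 0.008]

```text
clock: 22.17
position: [0.5771, -0.066, 0.0733]
orientation: [180.0, 28.5, 161.9]
force: [0.4, -0.6, -2.0]
grip_width: 0.0146
```

```bash
python3 -c "
from fin import *
go(tcp(.0682,.0194))"
```

```text
t 22.17 p [ 0.5771 -0.066   0.0733] rpy [180.    28.53 161.91] F [ 0.44 -0.6  -1.99] T [0.239 0.672 0.008] g 0.0146
dp [-0.0001 -0.      0.0001] rot [0.0001 0.0005 0.0001] len 0.0002 deg 0.03
```

Emit:
play_rows:
  dp:
    - [0, 0, 0.0005]
    - [0, 0, 0.0005]
    - [0, 0, 0]
    - [0, 0, 0]
  delta_rot:
    - [0, 0, 0]
    - [0, 0, 0]
    - [0, 0, 0]
    - [0, 0, 0]
  fingers: [0.008, 0.008, 0.008, 0.008]

```text
clock: 22.5
position: [0.5773, -0.066, 0.073]
orientation: [-180.0, 28.6, 161.9]
force: [-8.0, 2.3, 8.8]
grip_width: 0.0153
```

```bash
python3 -c "
from fin import *
go(tcp(.0682,.0194))"
```

```text
t 22.5 p [ 0.5773 -0.066   0.073 ] rpy [-179.99   28.56  161.92] F [-8.03  2.35  8.78] T [ 0.287  1.214 -0.083] g 0.0153
dp [-0.     -0.0001 -0.0002] rot [-0.      0.0011  0.0003] len 0.0002 deg 0.07
```

Emit:
play_rows:
  dp:
    - [0, 0, 0.0005]
    - [0, 0, 0.0005]
    - [0, 0, 0]
    - [0, 0, 0]
  delta_rot:
    - [0, 0, 0]
    - [0, 0, 0]
    - [0, 0, 0]
    - [0, 0, 0]
  fingers: [0.008, 0.008, 0.008, 0.008]

```text
clock: 22.83
position: [0.5774, -0.0661, 0.073]
orientation: [-180.0, 28.6, 161.9]
force: [-19.7, 5.6, 22.6]
grip_width: 0.015
```

```bash
python3 -c "
from fin import *
go(tcp(.0682,.0194))"
```

```text
t 22.83 p [ 0.5774 -0.0661  0.073 ] rpy [-179.98   28.61  161.92] F [-19.69   5.63  22.64] T [ 0.344  1.92  -0.187] g 0.015
dp [ 0.     -0.0001 -0.0003] rot [-0.0001  0.0019  0.0004] len 0.0003 deg 0.11
```

Emit:
play_rows:
  dp:
    - [0, 0, -0.0005]
    - [0, 0, -0.0006]
    - [0, 0, 0]
    - [0, 0, 0]
    - [0, 0, 0]
    - [0, 0, 0]
  delta_rot:
    - [0, 0, 0]
    - [0, 0, 0]
    - [0, 0, 0]
    - [0, 0, 0]
    - [0, 0, 0]
    - [0, 0, 0]
  fingers: [0.008, 0.008, 0.008, 0.008, 0.008, 0.008]

```text
clock: 23.33
position: [0.5773, -0.066, 0.073]
orientation: [-180.0, 28.6, 161.9]
force: [-8.6, 1.9, 9.5]
grip_width: 0.0151
```

```bash
cat >> fin.py <<'E'
def force():
    from rig import arm
    s=arm.read_state();d=s["force"]-np.array([.3,0,-2.0]);dt=s["wrist_torque"]-np.array([.235,.62,0])
    print("F rest frame",frame().inv().apply(d).round(2),"T rest",frame().inv().apply(dt).round(3))
E
python3 -c "
from fin import *
from rig import arm
go(tcp(.0682,.0194));force()
for n,x,y in(('scene',185,150),('top',240,150)):
  f=arm.grab_frame(n);pickle.dump(f,open(n+'7.pkl','wb'))
  cv2.imwrite(f'pics/g7{n}.png',cv2.resize(f['image'][y:y+80,x:x+90,::-1],None,fx=7,fy=7,interpolation=cv2.INTER_CUBIC))
force()"
```

```text
t 23.33 p [ 0.5773 -0.066   0.073 ] rpy [-180.     28.56  161.91] F [-8.61  1.87  9.53] T [ 0.231  1.266 -0.084] g 0.0151
dp [ 0.     -0.0001 -0.0002] rot [0.     0.0011 0.0002] len 0.0002 deg 0.06
F rest frame [-2.45 -0.99 14.45] T rest [-0.22   0.613  0.024]
F rest frame [-2.76 -0.52 15.46] T rest [-0.217  0.588 -0.041]
```

View pics/g7scene.png

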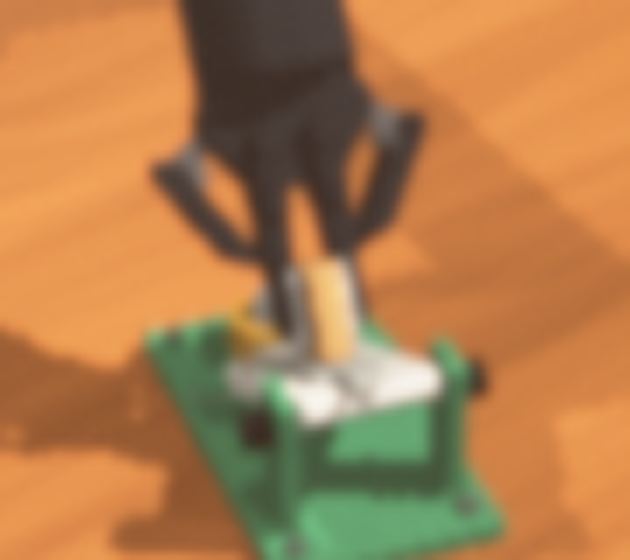

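View pics/g7top.png

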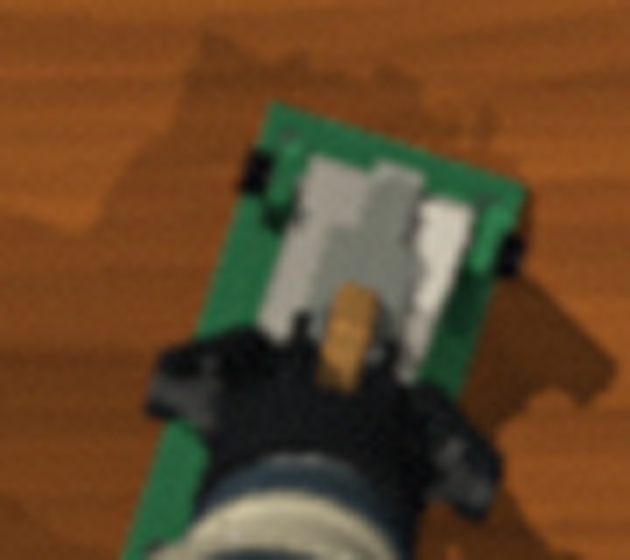

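Emit:
play_rows:
  dp:
    - [0.0003, 0, -0.0003]
    - [0, 0, 0]
    - [0, 0, 0]
    - [0, 0, 0]
    - [0, 0, 0]
    - [0, 0, 0]
  delta_rot:
    - [0, 0, 0]
    - [0, 0, 0]
    - [0, 0, 0]
    - [0, 0, 0]
    - [0, 0, 0]
    - [0, 0, 0]
  fingers: [0.008, 0.008, 0.008, 0.008, 0.008, 0.008]

```text
clock: 23.93
position: [0.5773, -0.0661, 0.0731]
orientation: [-180.0, 28.6, 161.9]
force: [-5.8, 2.2, 7.7]
grip_width: 0.0152
```

```bash
python3 -c "
from fin import *
go(tcp(.0682,.0194));force()"
```

```text
t 23.93 p [ 0.5773 -0.0661  0.0731] rpy [-180.     28.58  161.91] F [-5.77  2.22  7.68] T [ 0.159  0.976 -0.086] g 0.0152
dp [ 0.     -0.0001 -0.0002] rot [0.0001 0.0014 0.0001] len 0.0002 deg 0.08
F rest frame [-1.06  0.22 11.6 ] T rest [-0.202  0.315  0.011]
```

Emit:
play_rows:
  dp:
    - [0, 0, 0]
    - [0, 0, 0]
    - [0, 0, 0]
    - [0, 0, 0]
    - [0, 0, 0]
    - [0, 0, 0]
  delta_rot:
    - [0, 0, 0]
    - [0, 0, 0]
    - [0, 0, 0]
    - [0, 0, 0]
    - [0, 0, 0]
    - [0, 0, 0]
  fingers: [0.008, 0.008, 0.008, 0.008, 0.008, 0.008]

```text
clock: 24.43
position: [0.5773, -0.0661, 0.073]
orientation: [-180.0, 28.6, 161.9]
force: [-5.6, 1.2, 7.9]
grip_width: 0.0149
```

```bash
python3 -c "
from fin import *
from rig import arm
force();print(arm.close_job());go();force()"
```

```text
F rest frame [-0.51 -0.65 11.6 ] T rest [-0.154  0.319 -0.042]
the job is handed in; nothing more can be done
None
the job is handed in; nothing more can be done
```

I slipped the brass collar down over the stud onto the base and let it go. The blank is now held by its grip, pressed flat on the rest, and I handed the job in at about 24.4 s. No verdict was reported.

- **Slope:** touching the rest at two points gave 28.5°, and the scene picture suggested about 28°. The tool's tilt read 28.6° at the end.
- **Push:** the last reading was a steady 11.6 N square to the face. It peaked at about 31 N for roughly half a second during pressing, above your 10 N, and I backed it off straight away. The tool moved only about 0.1 mm during that peak, but I did not re-measure the slope after it.
- **Flushness:** the wrist force and torque put the push about 12 mm downhill of the tool centre. That is well inside the blank, so it points to flat contact, not an edge resting.
- **Square end:** its upper edge should sit about 23 mm uphill of the stud axis. This comes from the arm pose and the tang overhang in the top picture. An earlier picture suggested it could be 1–2 mm lower, and the end itself was hidden by the gripper.
- **Collar:** the picture taken after release showed it seated with the stud standing through it. In the last picture it was partly hidden behind the fingers.
- **Other things:** I did not re-measure the rest of the bench items at the end. Nothing was knowingly touched on the way.

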